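Set up the folding rest rack, lock it with the driver and load the laths

TASK

Set up the folding rest rack: swing both of its arms out (each has an end knob to hold) until they are fully home past their detents, and tighten the slotted lock screw on each arm's pivot with the big flat screwdriver, clockwise all the way to its stop, never before that arm is out. Only with both arms locked, lay every loose lath that is there flat and roughly centred across both arms, square to them, side by side and not stacked. The screwdriver must finish back in the hole of its stand, hanging upright by its guard disc.

Things in the scene. Friction and masses are not known exactly. Their poses are not given: they have to be found in the camera images.
- rack: Fixed folding rest rack, plywood base 125 x 230 x 14 mm. Origin: on the bench midway between the arm pivots, which lie at its y = +65 and -65 mm; z up. Opened arms point along its -x, parallel, each 26 mm wide, flat top (laths lie on it) 32 mm above the bench, from the pivot ring (21 mm radius, 44 mm high) to x = -200 mm. Base's front edge x = -75 mm; nothing else stands between the arms.
- rest_l_knob (a point): Top of the upright steel knob (16 mm diameter round post, 38 mm tall on the arm's 32 mm high top, so its top is 70 mm above the bench) at the free end of the left (+y) arm, 195 mm from its pivot. Swing the arm by it.
- rest_r_knob (a point): The same knob on the right (-y) arm.
- rest_l (a joint): Left arm's hinge, vertical axis, rad: 0 = folded (60 degrees outward, left of rack -x), 1.047 = fully out at its stop, parallel to rack -x; grows counter-clockwise from above. Stays where left; about 0.5 N at the knob moves it, 1 to 2 N more past the sprung detent nub at 0.75 to 0.95; seated at 0.98 to 1.047.
- rest_r (a joint): Right arm's hinge, the mirror image: 0 = folded 60 degrees outward to the right, 1.047 = fully out; grows clockwise seen from above.
- screw_l_slot (a point): Slotted steel lock screw (29 mm diameter) on the left arm's pivot; point at the centre of the slot's floor, 34 mm above the bench. The slot runs right across the head along this point's x axis, 6 mm wide, 7 mm deep; the head's face is 41 mm above the bench, inside the pivot ring (32 mm bore, rim 44 mm above the bench). z up.
- screw_r_slot (a point): The same on the right arm's pivot.
- screw_l (a joint): Turn of the left lock screw, rad: grows clockwise seen from above; starts between 0 and 0.4 (loose), stop at 1.5 (tight). Stiff (0.08 N m), stays where it is left.
- screw_r (a joint): The same for the right lock screw.
- driver: Big flat screwdriver, 170 mm, 140 g, hanging blade down in its stand. Origin: centre of the blade's tip; z up along it to the handle. Blade 16 mm along x, 3 mm along y, 18 mm tall; shaft 10 mm diameter up to 80 mm; there a 40 mm guard disc, 5 mm thick, which rests on the stand; square wooden handle 28 x 28 mm, sides along x and y, from 80 to 170 mm.
- stand: Wooden driver stand, fixed, 80 x 100 mm foot, 92 mm tall: a top plate with one hole. Origin under its centre, on the bench.
- stand_hole (a point): Centre of the mouth of the stand's 30 mm round hole, on its top face 92 mm above the bench; the hole goes through the 12 mm plate and is open below. With the driver's guard disc on the plate the blade's tip is 12 mm above the bench.
- lath_1: Loose pine lath 30 x 200 x 16 mm, 70 g; two or three of the three are there. Origin: its very centre (8 mm above what it lies on); length along y, width 30 mm along x, thickness along z; either face may be up.
- lath_2: Loose pine lath 30 x 200 x 16 mm, 70 g; two or three of the three are there. Origin: its very centre (8 mm above what it lies on); length along y, width 30 mm along x, thickness along z; either face may be up.
- lath_3: Loose pine lath 30 x 200 x 16 mm, 70 g; two or three of the three are there. Origin: its very centre (8 mm above what it lies on); length along y, width 30 mm along x, thickness along z; either face may be up.

How it is judged:
On the way, in this order (a step that is already met when the one before it is completed fails the run):
1. both arms are swung out and seated past their detents (value of joint each of rest_l, rest_r above 0.98 rad), for 0.2 s.
2. both lock screws are tight, with both arms out (all of step 1 and value of joint each of screw_l, screw_r above 1.35 rad), for 0.2 s.
3. every lath lies across both arms (z of lath_1 in the frame of rack between 0.034 and 0.047 m and y of lath_1 in the frame of rack between -0.03 and 0.03 m and x of lath_1 in the frame of rack between -0.185 and -0.025 m and angle between the z axis of each of lath_1, lath_2, lath_3 and the z axis of rack, either way round below 0.08 rad and angle between the y axis of each of lath_1, lath_2, lath_3 and the y axis of rack, either way round below 0.2 rad and z of lath_2 in the frame of rack between 0.034 and 0.047 m and y of lath_2 in the frame of rack between -0.03 and 0.03 m and x of lath_2 in the frame of rack between -0.185 and -0.025 m and z of lath_3 in the frame of rack between 0.034 and 0.047 m and y of lath_3 in the frame of rack between -0.03 and 0.03 m and x of lath_3 in the frame of rack between -0.185 and -0.025 m), for 0.2 s.
At the end, for the whole second after the job is handed in: Arms at 0.98 rad or more, screws 1.35 or more; each lath flat (0.08 rad) on both arms, within 30 mm of centred, square to 0.2 rad, centre 25 to 185 mm ahead of the pivots; driver upright (0.12 rad) in its stand within 12 mm of the hole, tip under 20 mm high; all at rest (all of step 2 and all of step 3 and horizontal distance between driver and stand_hole below 0.012 m and z of driver in the frame of stand below 0.02 m and angle between driver's own z axis and vertical below 0.12 rad and linear speed of each of lath_1, lath_2, lath_3, driver below 0.02 m/s); the robot touches nothing.
It fails at once if the left screw is turned before its arm is seated (value of joint screw_l above 0.6 rad and value of joint rest_l below 0.9 rad).
It fails at once if the right screw is turned before its arm is seated (value of joint screw_r above 0.6 rad and value of joint rest_r below 0.9 rad).
It fails at once if the fingers press on a screw: it is turned with the driver (contact force between the fingers and screw_l above 2 N or contact force between the fingers and screw_r above 2 N).
It fails at once if a lath is laid on the rack before both screws are tight (value of joint any of screw_l, screw_r below 1.3 rad and ((z of lath_1 in the frame of rack between 0.034 and 0.047 m and y of lath_1 in the frame of rack between -0.03 and 0.03 m and x of lath_1 in the frame of rack between -0.185 and -0.025 m) or (z of lath_2 in the frame of rack between 0.034 and 0.047 m and y of lath_2 in the frame of rack between -0.03 and 0.03 m and x of lath_2 in the frame of rack between -0.185 and -0.025 m) or (z of lath_3 in the frame of rack between 0.034 and 0.047 m and y of lath_3 in the frame of rack between -0.03 and 0.03 m and x of lath_3 in the frame of rack between -0.185 and -0.025 m))).
Of lath_1, lath_2, lath_3 only 2 to 3 are there at a start; the rules pass over those that are not, and their reading is None.
At some moment in a run one of lath_1, lath_2, lath_3 may be knocked a few centimetres aside while the robot is not near it.
It also fails if it takes over 208 s, if anything falls off the work surface, if the arm or the gripper's body presses on something with over 40 N, if the wrist force passes 120 N, or if a joint passes its speed limit or range.

ROBOT

A 7-joint arm with a two-finger parallel gripper is mounted at the origin on a cart in front of the work surface, level with it; the furniture and walls round the work are solid. World frame = base frame: x ahead of the robot, y to its left, z up, the work surface at z = 0. Lengths are in m, angles in rad, forces in N, time in s.
With the tool pointing down it reaches from about 0.425 to 0.875 m from the base axis. Payload 4.7 kg.
Tool frame: the origin (TCP) lies at the very end of the fingers, on their centre line; the grasp point (between the pads) lies 19 mm behind it (grip_point_offset is the distance from the TCP to the grasp point, in m); x points along the fingers, z is the direction in which the jaws open and shut, and the axes are right-handed (so a half turn about x gives the same grasp; the last joint's range is limited). The gripper opens to 87 mm and grips with 3 to 60 N. Pads are 19 mm wide; open, the fingers measure 117 mm over their backs; the gripper's body (75 mm by 190 mm) begins 51 mm behind the grasp point.
Start: joints at [0.014, 0.321, -0.07, 1.45, 0.023, 1.371, -0.057], TCP at [0.65, -0, 0.223] pointing down, gripper open.
Joint ranges: [-2.86, 2.86], [-0.3, 2.09], [-1.38, 1.24], [0.06, 2.45], [-1.56, 4.7], [0.09, 2.05], [-2.69, 2.69]. Speed limits (rad/s): [2.57, 2.57, 3.14, 3.14, 3.14, 3.14, 3.14].

INTERFACE

Orientations are given as a rotation vector (axis times angle).
In Python, from bench import get_state, get_image, calibration, close_job, grip_point_offset gives the robot as it stands.
- The arm moves only by the tool play_rows, never from a script. Its argument "targets" is a list of rows, each an object with "claw": the closure, from 0 (fully open) to 1 (shut); "linear": the shift along the tool's x, y, z as a fraction of full scale, a list of three; "rotation": the turn, a rotation vector about the tool's x, y, z as a fraction of full scale, a list of three. In form: [{"claw": claw, "linear": [x, y, z], "rotation": [wx, wy, wz]}, ...]. A call has 1 to 10 rows; each row shifts and turns the pose as measured when the row begins, along the tool's axes as they then stand; what a row does not reach is not made up. Full scale, the value 1, is 2.5 cm for a shift and 90 degrees for a turn. A row lasts 1/12 s, in which the tool goes at most 41.7 mm and 7.16 degrees, less where a joint would pass 70% of its speed; a pose out of reach is approached as far as the arm can. A call with a number of a shift or a turn outside -1 to 1 is refused whole. A call with a gripper value outside its range is refused whole. The fingers move at their own pace and stop on an object; "newtons" is the grip in N (left out, the last holds). Time passes only in rows, so rows that do not move let the fingers close. It gives the time, the measured TCP pose, the force and the opening at its end, in the units of the state.
- get_state(): the state, without advancing time (a new reading comes with each control period).
- get_image(name): name is "scene" or "side" or "wrist"; returns the picture (400x640x3 uint8, blue, green, red); there is no depth.
- calibration(name): a dict with "fx", "fy", "cx", "cy" (pixels), "dist_coeffs" ([k1, k2, p1, p2, k3] as OpenCV has them; the pictures are not rectified), "rvec" (rotation vector, rad) and "tvec" (3), from world to camera coordinates, as OpenCV has them; the wrist camera has in their place "hand_eye" (4x4, takes a point from camera to tool coordinates, whose origin is the TCP and whose axes are the tool frame's). Camera axes: x right, y down, z forward; pixel columns grow to the right and rows downward; lengths in m; the calibration is good to about 2 mm. A picture is of the moment at which its call begins: read the wrist's pose just before it. calibration takes no time and is no camera call.
- close_job(): hands the job in, once; it reports no verdict.
The state is a dict: "time": time; "joint_positions": joint angles; "qd": joint speeds; "joint_torque": joint torques, N m; "position": TCP position; "tool_rot": TCP orientation; "ft_force": force on the tool from outside, world axes, zero at the start; "torque": the same for the moment, N m; "grip_width": opening from 0.0 (shut) to 1.0 (fully open).
Only numpy, scipy, OpenCV 4.12 (cv2) and the standard library are available. Lean on these libraries where they do the work, as an engineer would, in place of code of your own. Each camera call takes 0.05 s, during which the arm holds its last target. There are 200 camera calls.

## Working session

There is one attempt and no reset: what is moved stays moved. The work goes in short steps, Python scripts to look and compute and a tool call to move; the robot and the scene stay as the last step left them, time stands still between calls to the robot, and variables do not carry over. Pictures are saved under pics/ and viewed, about 12 in all and at most 16, crops included, and the job is handed in when it is done.

Besides the shell and the picture viewer there is one more tool, called by a JSON object that holds its "op" and its "data". play_rows: Moves the arm, as the interface text tells. Shift numbers are shares of 2.5 cm and turn numbers shares of 90 degrees, none past 1 either way. Its arguments: {"type":"object","properties":{"targets":{"type":"array"},"newtons":{"type":"number"}},"required":["targets"]}

```bash
ls; mkdir -p pics; python3 - <<'E'
from bench import *
import cv2,numpy as np
s=get_state();print(s)
print(grip_point_offset)
for n in ["scene","side","wrist"]:
    print(n,calibration(n)); 
a=get_image("scene");b=get_image("side");c=get_image("wrist")
cv2.imwrite("pics/a.png",a);cv2.imwrite("pics/b.png",b);cv2.imwrite("pics/c.png",c)
E
```

```text
pics
{'time': 0.0, 'joint_positions': array([ 0.01408453,  0.32183894, -0.07009817,  1.4517018 ,  0.02262024,
        1.37081804, -0.05689182]), 'qd': array([ 9.84427245e-04,  2.37346088e-03, -3.29486005e-04,  4.10140813e-04,
       -3.47015233e-04, -6.28939037e-06, -7.06840579e-04]), 'joint_torque': array([-2.58547143e-04, -4.91284704e+01, -4.03903294e-01, -3.12526345e+01,
       -6.40594075e-02,  4.37659642e-02,  1.61017233e-04]), 'position': array([ 6.49424537e-01, -3.98034552e-05,  2.21437838e-01]), 'tool_rot': array([-1.47772052e-04,  1.57277164e+00, -3.52547401e-05]), 'ft_force': array([-0.70195918, -0.17187578,  0.71826815]), 'torque': array([-0.0372204 ,  0.04366322, -0.06053212]), 'grip_width': 1.0029823627903307}
0.0187
scene {'fx': 472.86488136418205, 'fy': 472.86488136418205, 'cx': 314.1666384300212, 'cy': 196.69910762478816, 'dist_coeffs': array([-0.10551508,  0.        ,  0.        ,  0.        ,  0.        ]), 'rvec': array([ 1.04827038, -2.25453308,  1.1474447 ]), 'tvec': array([0.40533526, 0.28768907, 0.99711808])}
side {'fx': 369.65076177295094, 'fy': 369.65076177295094, 'cx': 320.42459438603015, 'cy': 197.42634258131318, 'dist_coeffs': array([-0.06400989,  0.        ,  0.        ,  0.        ,  0.        ]), 'rvec': array([ 2.01458098, -0.33577592,  0.21262585]), 'tvec': array([-0.48174127,  0.16140609,  0.93334518])}
wrist {'fx': 332.6489315556871, 'fy': 332.6489315556871, 'cx': 324.56946179873705, 'cy': 199.73777133017208, 'dist_coeffs': array([0.00456742, 0.        , 0.        , 0.        , 0.        ]), 'hand_eye': array([[ 4.81646013e-04, -2.40496208e-01,  9.70649959e-01,
        -1.61443726e-01],
       [-6.27354249e-04, -9.70649953e-01, -2.40495895e-01,
         6.45725671e-02],
       [ 9.99999687e-01, -4.93107487e-04, -6.18385998e-04,
        -2.63859653e-04],
       [ 0.00000000e+00,  0.00000000e+00,  0.00000000e+00,
         1.00000000e+00]])}
```

View images.

View pics/a.png

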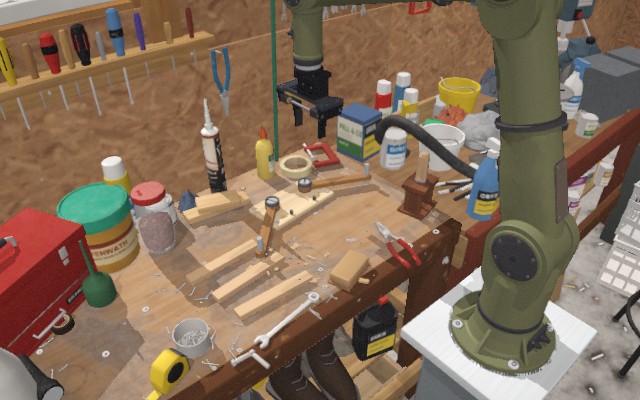

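View pics/b.png

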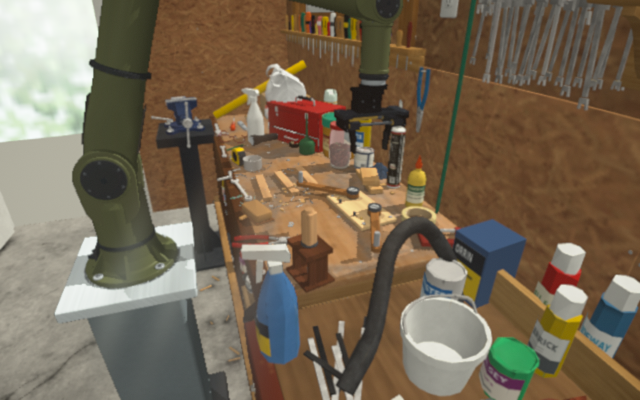

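View pics/c.png

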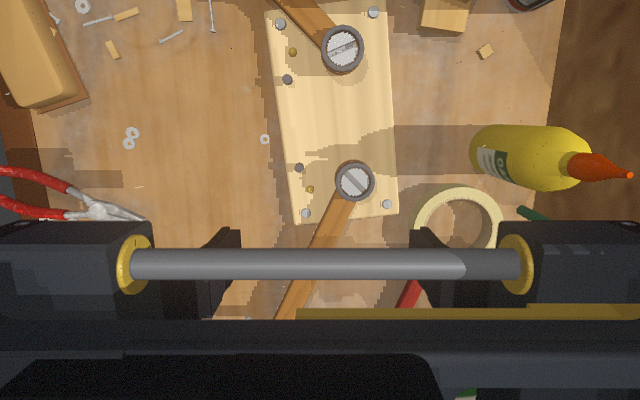

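```bash
cat > h.py <<'E'
import cv2,numpy as np
from bench import *
from scipy.spatial.transform import Rotation as Ro
def rays(n,px,st=None):
    c=calibration(n);K=np.array([[c["fx"],0,c["cx"]],[0,c["fy"],c["cy"]],[0,0,1]])
    p=cv2.undistortPoints(np.array(px,float).reshape(-1,1,2),K,c["dist_coeffs"]).reshape(-1,2)
    d=np.c_[p,np.ones(len(p))]
    if n=="wrist":
        st=st or get_state();R=Ro.from_rotvec(st["tool_rot"]).as_matrix();H=c["hand_eye"]
        return R@H[:3,3]+st["position"],d@(R@H[:3,:3]).T
    R=cv2.Rodrigues(c["rvec"])[0];return -R.T@c["tvec"],d@R
def plane(n,px,z,st=None):
    o,d=rays(n,px,st);return o+d*((z-o[2])/d[:,2])[:,None]
def proj(n,pts,st=None):
    c=calibration(n);K=np.array([[c["fx"],0,c["cx"]],[0,c["fy"],c["cy"]],[0,0,1]])
    pts=np.array(pts,float).reshape(-1,3)
    if n=="wrist":
        st=st or get_state();T=np.eye(4);T[:3,:3]=Ro.from_rotvec(st["tool_rot"]).as_matrix();T[:3,3]=st["position"]
        M=np.linalg.inv(T@c["hand_eye"]);rv=cv2.Rodrigues(M[:3,:3])[0];tv=M[:3,3]
    else: rv,tv=c["rvec"],c["tvec"]
    return cv2.projectPoints(pts,rv,tv,K,c["dist_coeffs"])[0].reshape(-1,2)
def tri(n1,p1,n2,p2,st=None):
    a,u=rays(n1,[p1],st);b,v=rays(n2,[p2],st);u=u[0];v=v[0]
    s=np.linalg.lstsq(np.c_[u,-v],b-a,rcond=None)[0]
    return (a+s[0]*u+b+s[1]*v)/2,np.linalg.norm(a+s[0]*u-b-s[1]*v)
def pose():
    s=get_state();R=Ro.from_rotvec(s["tool_rot"]).as_matrix()
    print("t%.1f"%s["time"],"pos",(s["position"]*1000).round(1),"yaw %.2f"%np.degrees(np.arctan2(R[1,2],R[0,2])),"xaxis",R[:,0].round(4),"F",s["ft_force"].round(1),"M",s["torque"].round(2),"w%.3f"%s["grip_width"]);return s,R
def go(target,yaw=None):
    "print the shift (shares) to world target (m) and yaw (deg) from the present pose"
    s,R=pose();d=R.T@(np.array(target)-s["position"])/0.025;print("shares",d.round(2))
    if yaw is not None:
        Rt=np.array([[0,0,1],[0,1,0],[-1,0,0]],float);Rt=Ro.from_euler("z",yaw,degrees=True).as_matrix()@Rt
        print("turn shares",(Ro.from_matrix(R.T@Rt).as_rotvec()/(np.pi/2)).round(3))
E
python3 - <<'E'
from h import *
print(plane("wrist",[[343,48],[355,182],[295,223],[398,213],[265,12]],.041).round(3))
print("laths",plane("scene",[[225,260],[248,275],[275,295]],.016).round(3))
print("stand/driver top",plane("scene",[[423,153]],.182).round(3), tri("scene",(423,153),"side",(308,210)))
a=cv2.imread("pics/a.png")
c=cv2.resize(a[120:340,150:470],None,fx=2.5,fy=2.5,interpolation=cv2.INTER_CUBIC);cv2.imwrite("pics/a2.png",c)
E
```

```text
[[ 0.666  0.128  0.041]
 [ 0.681 -0.001  0.041]
 [ 0.617 -0.046  0.041]
 [ 0.727 -0.035  0.041]
 [ 0.594  0.159  0.041]]
laths [[0.565 0.345 0.016]
 [0.484 0.33  0.016]
 [0.391 0.318 0.016]]
stand/driver top [[ 0.412 -0.196  0.182]] (array([ 0.41285368, -0.19828445,  0.17923006]), np.float64(0.003015175018247024))
```

View pics/a2.png

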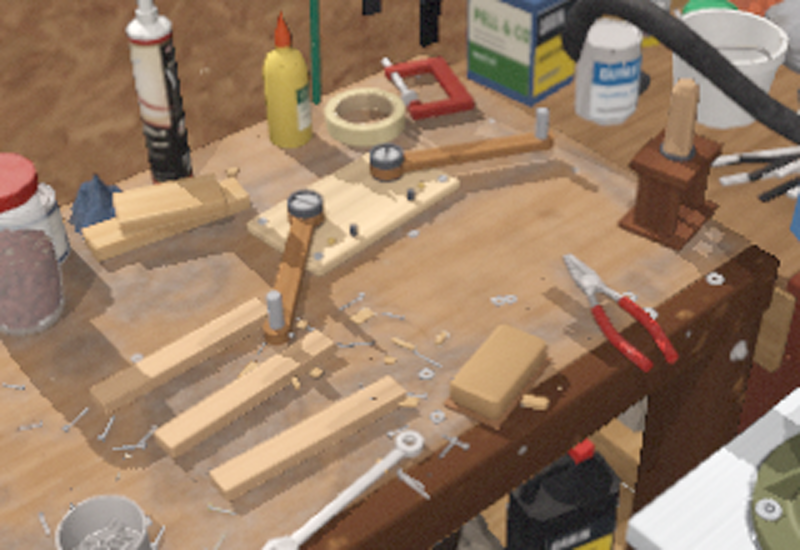

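```bash
python3 - <<'E'
from h import *
print("knobs",plane("scene",[[260,238],[366.5,164]],.070).round(3))
P=plane("wrist",[[343,48],[355,182]],.043)
print(P)
u=P[0]-P[1];u/=np.linalg.norm(u);ang=np.degrees(np.arctan2(-u[0],u[1]));print("rack yaw",ang)
for i,a in ((0,-60),(1,60)):
    th=np.radians(180+ang+a);print(P[i][:2]+.195*np.array([np.cos(th),np.sin(th)]))
go((.60,.26,.22),0)
E
```

```text
knobs [[ 0.523  0.263  0.07 ]
 [ 0.596 -0.174  0.07 ]]
[[ 0.66635438  0.12803747  0.043     ]
 [ 0.68048352 -0.00078221  0.043     ]]
rack yaw 6.259269876991117
[0.55102356 0.28527551]
[ 0.6019768  -0.17928066]
t0.1 pos [649.6  -0.  221.7] yaw 0.00 xaxis [-1.5e-03 -1.0e-04 -1.0e+00] F [-1.1  0.5 -0.4] M [ 0.   -0.02  0.01] w1.003
shares [ 0.07 10.4  -1.98]
turn shares [ 0.    -0.001  0.   ]
```

{"op": "play_rows", "data": {"targets": [{"claw": 0.5, "linear": [0, 1, -0.6], "rotation": [0, 0, 0]}, {"claw": 0.5, "linear": [0, 1, -0.6], "rotation": [0, 0, 0]}, {"claw": 0.5, "linear": [0, 1, -0.6], "rotation": [0, 0, 0]}, {"claw": 0.5, "linear": [0, 1, -0.6], "rotation": [0, 0, 0]}, {"claw": 0.5, "linear": [0, 1, -0.6], "rotation": [0, 0, 0]}, {"claw": 0.5, "linear": [0, 1, -0.6], "rotation": [0, 0, 0]}, {"claw": 0.5, "linear": [0, 1, -0.6], "rotation": [0, 0, 0]}, {"claw": 0.5, "linear": [0, 1, -0.6], "rotation": [0, 0, 0]}, {"claw": 0.5, "linear": [0, 1, -0.6], "rotation": [0, 0, 0]}, {"claw": 0.5, "linear": [0, 0.8, -0.6], "rotation": [0, 0, 0]}]}}

```text
time: 0.98
position: [0.4959, 0.2457, 0.2159]
tool_rot: [0.008, 1.577, -0.018]
ft_force: [-0.1, 0.2, 1.0]
grip_width: 0.508
```

{"op": "play_rows", "data": {"targets": [{"claw": 0.5, "linear": [0, 0, 0], "rotation": [0, 0, 0]}, {"claw": 0.5, "linear": [0, 0, 0], "rotation": [0, 0, 0]}]}}

```text
time: 1.15
position: [0.4909, 0.2526, 0.2157]
tool_rot: [0.0, 1.58, -0.008]
ft_force: [1.2, 0.0, 0.1]
grip_width: 0.5
```

```bash
python3 - <<'E'
from h import *
pose()
c=get_image("wrist");cv2.imwrite("pics/d.png",c)
E
```

```text
t1.1 pos [490.9 252.6 215.7] yaw -0.28 xaxis [-0.0088 -0.0048 -1.    ] F [1.2 0.  0.1] M [-0.09  0.   -0.03] w0.500
```

View pics/d.png

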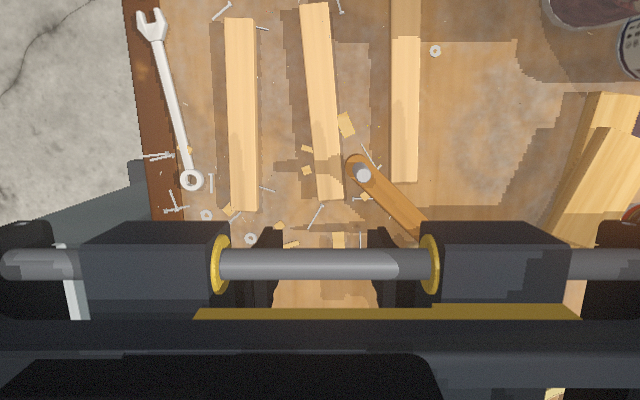

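```bash
python3 - <<'E'
from h import *
print("knob",plane("wrist",[[363,174]],.070).round(4))
for q in ([[225,17],[255,17],[257,211],[229,211]],[[300,4],[328,2],[343,197],[318,200]],[[391,0],[419,0],[418,182],[392,182]]):
    P=plane("wrist",q,.016)[:,:2]; print(P.round(3).tolist(), "c",P.mean(0).round(3)); a=P[:2].mean(0)-P[2:].mean(0);print("yaw",np.degrees(np.arctan2(-a[0],a[1])).round(1),np.linalg.norm(a).round(3))
E
```

```text
knob [[0.5246 0.2657 0.07  ]]
[[0.391, 0.413], [0.421, 0.413], [0.412, 0.215], [0.38, 0.215]] c [0.401 0.314]
yaw -2.9 0.199
[[0.465, 0.424], [0.492, 0.426], [0.509, 0.231], [0.481, 0.227]] c [0.487 0.327]
yaw 4.6 0.197
[[0.553, 0.427], [0.58, 0.427], [0.591, 0.247], [0.562, 0.247]] c [0.572 0.337]
yaw 3.1 0.18
```

{"op": "play_rows", "data": {"targets": [{"claw": 0.5, "linear": [0.5, 0.5, 1.0], "rotation": [-0.079, 0, 0]}, {"claw": 0.5, "linear": [0.5, 0, 0.3], "rotation": [-0.079, 0, 0]}, {"claw": 0.5, "linear": [0.5, 0, 0], "rotation": [-0.079, 0, 0]}, {"claw": 0.5, "linear": [0.5, 0, 0], "rotation": [-0.079, 0, 0]}, {"claw": 0.5, "linear": [0, 0, 0], "rotation": [-0.079, 0, 0]}, {"claw": 0.5, "linear": [0, 0, 0], "rotation": [-0.079, 0, 0]}, {"claw": 0.5, "linear": [0, 0, 0], "rotation": [-0.079, 0, 0]}, {"claw": 0.5, "linear": [0, 0, 0], "rotation": [-0.079, 0, 0]}, {"claw": 0.5, "linear": [0, 0, 0], "rotation": [0, 0, 0]}, {"claw": 0.5, "linear": [0, 0, 0], "rotation": [0, 0, 0]}]}}

```text
time: 2.03
position: [0.5321, 0.2521, 0.1599]
tool_rot: [-0.777, 1.443, 0.771]
ft_force: [-1.0, -0.3, -0.1]
grip_width: 0.5
```

```bash
python3 - <<'E'
from h import *
go((.5246,.2657,.042),60)
E
```

```text
t2.0 pos [532.1 252.1 159.9] yaw 56.79 xaxis [-0.0107 -0.0099 -0.9999] F [-1.  -0.3 -0.1] M [ 0.05 -0.05  0.  ] w0.500
shares [4.72 0.53 0.36]
turn shares [-0.036 -0.009 -0.002]
```

{"op": "play_rows", "data": {"targets": [{"claw": 0.5, "linear": [0.8, 0.5, 0.4], "rotation": [-0.036, -0.009, 0]}, {"claw": 0.5, "linear": [0.8, 0, 0], "rotation": [0, 0, 0]}, {"claw": 0.5, "linear": [0.8, 0, 0], "rotation": [0, 0, 0]}, {"claw": 0.5, "linear": [0.8, 0, 0], "rotation": [0, 0, 0]}, {"claw": 0.5, "linear": [0.8, 0, 0], "rotation": [0, 0, 0]}, {"claw": 0.5, "linear": [0.5, 0, 0], "rotation": [0, 0, 0]}, {"claw": 0.5, "linear": [0, 0, 0], "rotation": [0, 0, 0]}]}}

```text
time: 2.62
position: [0.5328, 0.2628, 0.045]
tool_rot: [-0.792, 1.417, 0.792]
ft_force: [-0.5, -0.4, 0.1]
grip_width: 0.499
```

```bash
python3 - <<'E'
from h import *
go((.5246,.2657,.042),60)
cv2.imwrite("pics/e.png",cv2.resize(get_image("scene")[180:300,200:360],None,fx=3,fy=3))
E
```

```text
t2.6 pos [532.8 262.8  45. ] yaw 58.28 xaxis [ 0.0041  0.0027 -1.    ] F [-0.5 -0.4  0.1] M [ 0.04 -0.    0.01] w0.499
shares [ 0.12  0.34 -0.07]
turn shares [-0.019  0.003  0.001]
```

View pics/e.png

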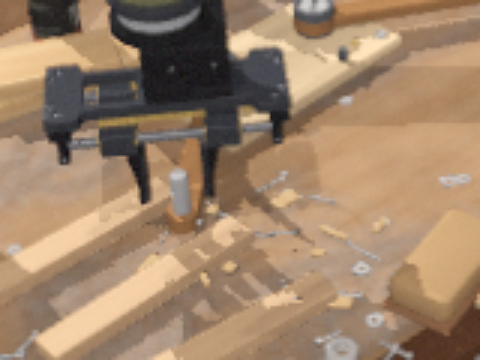

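{"op": "play_rows", "data": {"targets": [{"claw": 0.77, "linear": [0.1, 0.34, -0.07], "rotation": [0, 0, 0]}, {"claw": 0.77, "linear": [0, 0, 0], "rotation": [0, 0, 0]}, {"claw": 0.77, "linear": [0, 0, 0], "rotation": [0, 0, 0]}, {"claw": 0.77, "linear": [0, 0.13, -0.86], "rotation": [0, 0, 0]}, {"claw": 0.77, "linear": [0, 0.04, -0.87], "rotation": [0, 0, 0]}, {"claw": 0.77, "linear": [0, -0.05, -0.87], "rotation": [0, 0, 0]}, {"claw": 0.77, "linear": [0, -0.15, -0.86], "rotation": [0, 0, 0]}, {"claw": 0.77, "linear": [0, 0, 0], "rotation": [0, 0, 0]}]}}

```text
time: 3.33
position: [0.4826, 0.1964, 0.0508]
tool_rot: [-0.79, 1.398, 0.792]
ft_force: [-0.2, -0.6, -0.6]
grip_width: 0.235
```

```bash
cat >> h.py <<'E'
def arc(P,th):
    s,R=pose();v=s["position"][:2]-P;print("r %.4f th %.1f"%(np.linalg.norm(v),np.degrees(np.arctan2(v[1],v[0]))%360))
    for t in th:
        t=np.radians(t);g=np.r_[P+.195*np.array([np.cos(t),np.sin(t)]),.042];print("d",(R.T@(g-s["position"])/.025).round(2))
E
python3 - <<'E'
from h import *
arc(np.array([.6664,.128]),[165,170,175,180,185,186.3,188])
E
```

```text
t3.3 pos [482.6 196.4  50.8] yaw 58.35 xaxis [ 0.0193  0.012  -0.9997] F [-0.2 -0.6 -0.6] M [-0.06  0.05  0.01] w0.235
r 0.1961 th 159.6
d [ 0.34 -0.22 -0.71]
d [ 0.33 -0.44 -1.36]
d [ 0.32 -0.72 -1.98]
d [ 0.31 -1.05 -2.57]
d [ 0.3  -1.43 -3.14]
d [ 0.3  -1.54 -3.28]
d [ 0.3  -1.68 -3.46]
```

{"op": "play_rows", "data": {"targets": [{"claw": 0.77, "linear": [0.34, -0.22, -0.71], "rotation": [0, 0.012, 0]}, {"claw": 0.77, "linear": [0, -0.22, -0.65], "rotation": [0, 0, 0]}, {"claw": 0.77, "linear": [0, -0.28, -0.62], "rotation": [0, 0, 0]}, {"claw": 0.77, "linear": [0, -0.33, -0.59], "rotation": [0, 0, 0]}, {"claw": 0.77, "linear": [0, -0.38, -0.57], "rotation": [0, 0, 0]}, {"claw": 0.77, "linear": [0, -0.2, -0.3], "rotation": [0, 0, 0]}, {"claw": 0.77, "linear": [0, 0, 0], "rotation": [0, 0, 0]}]}}

```text
time: 3.92
position: [0.4756, 0.1023, 0.0457]
tool_rot: [-0.802, 1.403, 0.787]
ft_force: [0.1, 2.4, -0.4]
grip_width: 0.231
```

```bash
python3 - <<'E'
from h import *
arc(np.array([.6664,.128]),[186.3,188,190])
E
```

```text
t3.9 pos [475.6 102.3  45.7] yaw 58.58 xaxis [ 1.920e-02  4.000e-04 -9.998e-01] F [ 0.1  2.4 -0.4] M [0.53 0.01 0.04] w0.231
r 0.1925 th 187.7
d [0.15 0.2  0.08]
d [ 0.15  0.05 -0.1 ]
d [ 0.15 -0.12 -0.31]
```

{"op": "play_rows", "data": {"targets": [{"claw": 0.77, "linear": [0.1, -0.1, -0.3], "rotation": [0, 0.01, 0]}, {"claw": 0.77, "linear": [0, -0.1, -0.2], "rotation": [0, 0, 0]}]}}

```text
time: 4.08
position: [0.4769, 0.1012, 0.046]
tool_rot: [-0.803, 1.4, 0.791]
ft_force: [1.3, 9.1, -6.6]
grip_width: 0.23
```

```bash
python3 - <<'E'
from h import *
arc(np.array([.6664,.128]),[186.3,188,190])
E
```

```text
t4.1 pos [476.9 101.2  46. ] yaw 58.79 xaxis [ 0.0197  0.0022 -0.9998] F [ 1.3  9.1 -6.6] M [ 2.   -0.39  0.02] w0.230
r 0.1913 th 188.1
d [0.16 0.26 0.09]
d [ 0.16  0.12 -0.09]
d [ 0.16 -0.06 -0.3 ]
```

{"op": "play_rows", "data": {"targets": [{"claw": 0.6, "linear": [0, 0.1, 0.2], "rotation": [0, 0, 0]}, {"claw": 0.5, "linear": [-0.9, 0, 0], "rotation": [0, 0, 0]}, {"claw": 0.5, "linear": [-1, 0, 0], "rotation": [0, 0, 0]}, {"claw": 0.5, "linear": [-1, 0, 0], "rotation": [-0.079, 0, 0]}, {"claw": 0.5, "linear": [-1, 0, 0], "rotation": [-0.079, 0.01, 0]}, {"claw": 0.5, "linear": [-1, -0.2, -0.8], "rotation": [-0.079, 0, 0]}, {"claw": 0.5, "linear": [0, -0.3, -0.9], "rotation": [-0.079, 0, 0]}, {"claw": 0.5, "linear": [0, -0.4, -0.9], "rotation": [-0.079, 0, 0]}, {"claw": 0.5, "linear": [0, -0.5, -0.9], "rotation": [-0.079, 0, 0]}, {"claw": 0.5, "linear": [0, -0.6, -0.8], "rotation": [-0.079, 0, 0]}]}}

```text
time: 4.92
position: [0.5198, 0.0105, 0.1782]
tool_rot: [-1.477, 1.042, 1.436]
ft_force: [-0.2, 0.1, -0.6]
grip_width: 0.5
```

```bash
python3 - <<'E'
from h import *
go((.598,-.177,.16),120)
E
```

```text
t4.9 pos [519.8  10.5 178.2] yaw 109.35 xaxis [ 0.0118 -0.0226 -0.9997] F [-0.2  0.1 -0.6] M [0.17 0.02 0.02] w0.500
shares [ 0.94 -0.46 -8.09]
turn shares [-0.118 -0.016  0.001]
```

{"op": "play_rows", "data": {"targets": [{"claw": 0.5, "linear": [0, 0, -1], "rotation": [-0.079, -0.016, 0]}, {"claw": 0.5, "linear": [0, -0.1, -1], "rotation": [-0.03, 0, 0]}, {"claw": 0.5, "linear": [0, -0.1, -1], "rotation": [0, 0, 0]}, {"claw": 0.5, "linear": [0, -0.1, -1], "rotation": [0, 0, 0]}, {"claw": 0.5, "linear": [0, -0.1, -0.8], "rotation": [0, 0, 0]}, {"claw": 0.5, "linear": [0, 0, 0], "rotation": [0, 0, 0]}, {"claw": 0.5, "linear": [0, 0, 0], "rotation": [0, 0, 0]}]}}

```text
time: 5.5
position: [0.5883, -0.099, 0.1784]
tool_rot: [-1.582, 0.934, 1.57]
ft_force: [-0.3, 0.9, 0.3]
grip_width: 0.503
```

```bash
python3 - <<'E'
from h import *
s,_=pose();im=get_image("wrist");cv2.imwrite("pics/f.png",im)
print(proj("wrist",[[.598,-.177,.07],[.6664,.128,.043],[.6805,-.0008,.043],[.472,.106,.07]],s).round(0))
E
```

```text
t5.5 pos [588.3 -99.  178.4] yaw 119.17 xaxis [ 3.000e-04 -1.150e-02 -9.999e-01] F [-0.3  0.9  0.3] M [0.21 0.06 0.  ] w0.503
[[237. 164.]
 [482. 362.]
 [367. 318.]
 [613. 198.]]
```

View pics/f.png

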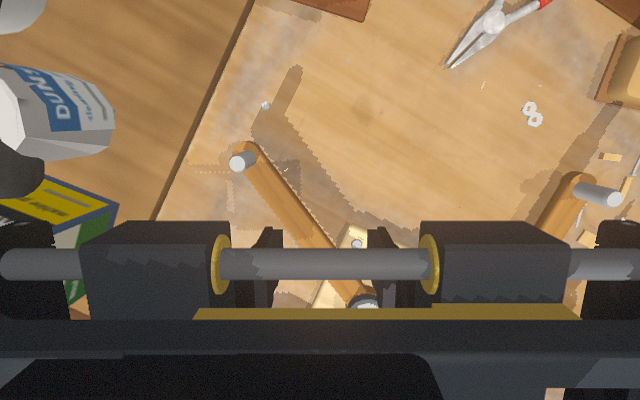

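```bash
python3 - <<'E'
from h import *
st=get_state();print(plane("wrist",[[236,163]],.07,st))
go((.598,-.177,.044),120)
E
```

```text
[[ 0.59765835 -0.17851337  0.07      ]]
t5.5 pos [588.2 -99.2 178.4] yaw 119.18 xaxis [ 5.000e-04 -1.190e-02 -9.999e-01] F [-0.1 -0.6  0.6] M [ 0.14 -0.06 -0.02] w0.500
shares [ 5.41  1.14 -2.85]
turn shares [-0.009 -0.007 -0.003]
```

{"op": "play_rows", "data": {"targets": [{"claw": 0.5, "linear": [0.3, 0.4, -1], "rotation": [0, -0.007, 0]}, {"claw": 0.5, "linear": [0.3, 0.4, -1], "rotation": [0, 0, 0]}, {"claw": 0.5, "linear": [0.8, 0.34, -0.85], "rotation": [0, 0, 0]}, {"claw": 0.5, "linear": [1, 0, 0], "rotation": [0, 0, 0]}, {"claw": 0.5, "linear": [0.5, 0, 0], "rotation": [0, 0, 0]}, {"claw": 0.5, "linear": [0, 0, 0], "rotation": [0, 0, 0]}]}}

```text
time: 6.05
position: [0.5994, -0.1681, 0.1058]
tool_rot: [-1.582, 0.918, 1.586]
ft_force: [-0.3, -0.9, 0.6]
grip_width: 0.499
```

```bash
python3 - <<'E'
from h import *
go((.598,-.178,.042),120)
E
```

```text
t6.0 pos [ 599.4 -168.1  105.8] yaw 119.96 xaxis [-0.0032 -0.0018 -1.    ] F [-0.3 -0.9  0.6] M [ 0.12  0.07 -0.06] w0.499
shares [ 2.55  0.24 -0.32]
turn shares [-0.     0.    -0.002]
```

{"op": "play_rows", "data": {"targets": [{"claw": 0.5, "linear": [0.2, 0.24, -0.32], "rotation": [0, 0, 0]}, {"claw": 0.5, "linear": [0.9, 0, 0], "rotation": [0, 0, 0]}, {"claw": 0.5, "linear": [0.9, 0, 0], "rotation": [0, 0, 0]}, {"claw": 0.5, "linear": [0.6, 0, 0], "rotation": [0, 0, 0]}, {"claw": 0.77, "linear": [0, 0, 0], "rotation": [0, 0, 0]}, {"claw": 0.77, "linear": [0, 0, 0], "rotation": [0, 0, 0]}, {"claw": 0.77, "linear": [0, 0, 0], "rotation": [0, 0, 0]}]}}

```text
time: 6.63
position: [0.6021, -0.1736, 0.0458]
tool_rot: [-1.596, 0.907, 1.585]
ft_force: [-0.1, -0.6, 0.9]
grip_width: 0.357
```

```bash
python3 - <<'E'
from h import *
arc(np.array([.6805,-.0008]),[240,234,228,222,216,210,204,198,192,186.3])
E
```

```text
t6.6 pos [ 602.1 -173.6   45.8] yaw 120.60 xaxis [ 0.0051 -0.0028 -1.    ] F [-0.1 -0.6  0.9] M [ 0.13 -0.04 -0.01] w0.357
r 0.1898 th 245.6
d [0.15 0.58 0.52]
d [0.14 0.94 1.26]
d [0.14 1.22 2.02]
d [0.13 1.43 2.81]
d [0.13 1.55 3.62]
d [0.13 1.58 4.44]
d [0.12 1.53 5.25]
d [0.12 1.39 6.06]
d [0.11 1.17 6.84]
d [0.11 0.89 7.56]
```

{"op": "play_rows", "data": {"targets": [{"claw": 0.77, "linear": [0.1, 0.25, 0], "rotation": [0, 0, 0]}, {"claw": 0.77, "linear": [0, 0, 0], "rotation": [0, 0, 0]}, {"claw": 0.77, "linear": [0, 0.35, 0.6], "rotation": [0, 0, 0]}, {"claw": 0.77, "linear": [0, 0.36, 0.74], "rotation": [0, 0, 0]}, {"claw": 0.77, "linear": [0, 0.28, 0.76], "rotation": [0, 0, 0]}, {"claw": 0.77, "linear": [0, 0.21, 0.79], "rotation": [0, 0, 0]}, {"claw": 0.77, "linear": [0, 0.12, 0.81], "rotation": [0, 0, 0]}, {"claw": 0.77, "linear": [0, 0.03, 0.82], "rotation": [0, 0, 0]}]}}

```text
time: 7.3
position: [0.5136, -0.1043, 0.0505]
tool_rot: [-1.609, 0.913, 1.56]
ft_force: [-0.3, -0.4, -0.5]
grip_width: 0.229
```

```bash
python3 - <<'E'
from h import *
arc(np.array([.6805,-.0008]),[216,210,204,198,192,186.3,185])
E
```

```text
t7.3 pos [ 513.6 -104.3   50.5] yaw 120.10 xaxis [ 0.0232 -0.0134 -0.9996] F [-0.3 -0.4 -0.5] M [0.03 0.03 0.05] w0.229
r 0.1964 th 211.8
d [ 0.35 -0.09 -0.56]
d [ 0.34 -0.05  0.26]
d [ 0.32 -0.09  1.07]
d [ 0.3  -0.22  1.88]
d [ 0.28 -0.44  2.66]
d [ 0.27 -0.71  3.39]
d [ 0.27 -0.79  3.55]
```

{"op": "play_rows", "data": {"targets": [{"claw": 0.77, "linear": [0.34, -0.05, 0.6], "rotation": [0, 0.016, 0]}, {"claw": 0.77, "linear": [0, -0.06, 0.7], "rotation": [0, 0, 0]}, {"claw": 0.77, "linear": [0, -0.18, 0.8], "rotation": [0, 0, 0]}, {"claw": 0.77, "linear": [0, -0.22, 0.7], "rotation": [0, 0, 0]}, {"claw": 0.77, "linear": [0, -0.22, 0.6], "rotation": [0, 0, 0]}, {"claw": 0.77, "linear": [0, -0.05, 0.25], "rotation": [0, 0, 0]}, {"claw": 0.77, "linear": [0, -0.05, 0.2], "rotation": [0, 0, 0]}]}}

```text
time: 7.88
position: [0.4863, -0.021, 0.0442]
tool_rot: [-1.656, 0.938, 1.516]
ft_force: [7.3, -14.2, -11.8]
grip_width: 0.229
```

```bash
python3 - <<'E'
from h import *
arc(np.array([.6805,-.0008]),[186.3,185,183])
E
```

```text
t7.9 pos [486.3 -21.   44.2] yaw 119.78 xaxis [ 0.056  -0.0561 -0.9969] F [  7.3 -14.2 -11.8] M [-2.57 -1.39 -0.02] w0.229
r 0.1952 th 185.9
d [ 0.09  0.01 -0.04]
d [ 0.08 -0.06  0.12]
d [ 0.06 -0.18  0.36]
```

{"op": "play_rows", "data": {"targets": [{"claw": 0.6, "linear": [0, 0, -0.2], "rotation": [0, 0.02, 0]}, {"claw": 0.5, "linear": [-0.9, 0, 0], "rotation": [0, 0.02, 0]}, {"claw": 0.5, "linear": [-1, 0, 0], "rotation": [0, 0, 0]}, {"claw": 0.4, "linear": [-1, 0.5, -0.8], "rotation": [0, 0, 0]}, {"claw": 0.4, "linear": [-1, 0.5, -0.8], "rotation": [0, 0, 0]}, {"claw": 0.4, "linear": [-1, 0.7, -0.8], "rotation": [0, 0, 0]}, {"claw": 0.4, "linear": [-1, 0.7, -0.8], "rotation": [0, 0, 0]}, {"claw": 0.4, "linear": [-1, 0.7, -0.8], "rotation": [0, 0, 0]}, {"claw": 0.4, "linear": [-1, 0.6, -0.6], "rotation": [0, 0, 0]}, {"claw": 0.4, "linear": [0, 0, 0], "rotation": [0, 0, 0]}]}}

```text
time: 8.72
position: [0.4457, -0.1572, 0.2724]
tool_rot: [-1.728, 0.97, 1.455]
ft_force: [0.7, -0.5, 0.6]
grip_width: 0.6
```

{"op": "play_rows", "data": {"targets": [{"claw": 0.4, "linear": [0, 0, 0], "rotation": [0, 0, 0]}]}}

```text
time: 8.8
position: [0.4459, -0.1582, 0.2746]
tool_rot: [-1.728, 0.97, 1.449]
ft_force: [0.0, -0.2, -0.3]
grip_width: 0.601
```

```bash
python3 - <<'E'
from h import *
s,_=pose();im=get_image("wrist");cv2.imwrite("pics/g.png",im)
cv2.imwrite("pics/g2.png",get_image("scene"))
print(proj("wrist",[[.412,-.197,.182],[.412,-.197,.092],[.6805,-.0008,.043]],s).round(0))
E
```

```text
t8.8 pos [ 445.9 -158.2  274.6] yaw 119.50 xaxis [ 0.1055 -0.119  -0.9873] F [ 0.  -0.2 -0.3] M [ 0.37  0.12 -0.  ] w0.601
[[322. 137.]
 [336. 129.]
 [366. 368.]]
```

View pics/g.png

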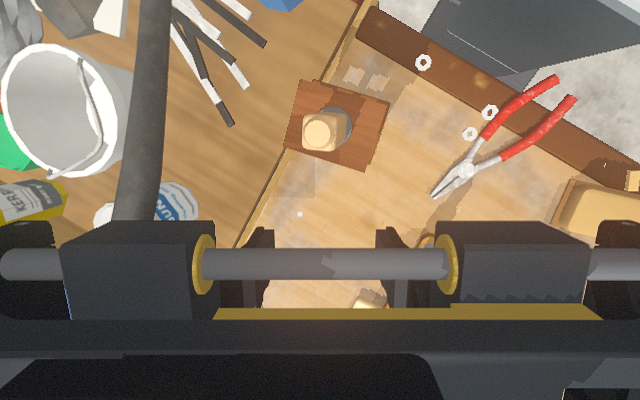

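```bash
python3 - <<'E'
from h import *
go((.445,-.175,.26),119.5)
im=cv2.imread("pics/g.png");cv2.imwrite("pics/g3.png",cv2.resize(im[70:180,270:400],None,fx=5,fy=5,interpolation=cv2.INTER_CUBIC))
E
```

```text
t8.9 pos [ 446.  -157.5  273.6] yaw 119.61 xaxis [ 0.1042 -0.1191 -0.9874] F [-0.2 -0.3  0.7] M [0.29 0.09 0.06] w0.602
shares [ 0.61  0.4  -0.5 ]
turn shares [ 0.003 -0.099  0.02 ]
```

View pics/g3.png

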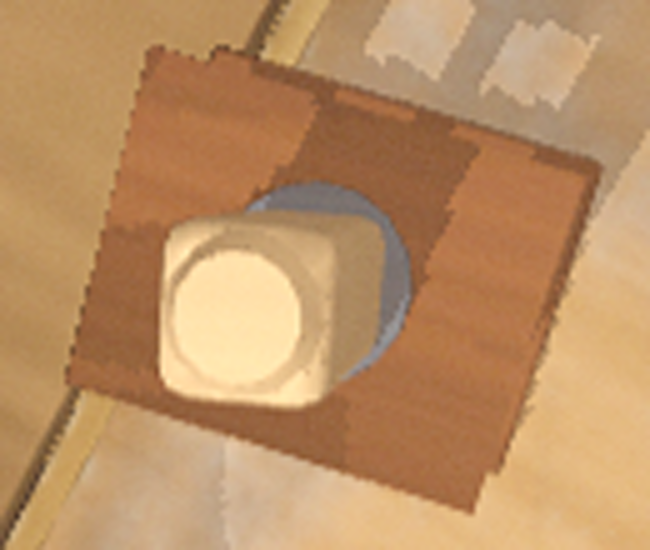

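```bash
python3 - <<'E'
from h import *
P=plane("wrist",[[302.6,114.4],[337,114.4],[335.6,151],[302,148.6]],.178)[:,:2]
print(P.round(4),P.mean(0))
for a,b in ((0,1),(3,2),(3,0),(2,1)):
    v=P[b]-P[a];print(np.degrees(np.arctan2(v[1],v[0])).round(1),np.linalg.norm(v).round(4))
Q=plane("wrist",[[300,80],[390,102],[365,172],[284,147]],.092)[:,:2];print(Q,Q.mean(0))
for a,b in ((0,1),(3,2),(3,0),(2,1)):
    v=Q[b]-Q[a];print(np.degrees(np.arctan2(v[1],v[0])).round(1),np.linalg.norm(v).round(4))
print(tri("scene",(423,153),"wrist",(319.5,132)))
E
```

```text
[[ 0.4053 -0.2175]
 [ 0.3924 -0.1949]
 [ 0.4163 -0.1822]
 [ 0.4281 -0.2057]] [ 0.41052155 -0.200048  ]
119.8 0.0261
116.7 0.0263
-152.5 0.0257
-152.1 0.0271
[[ 0.38903305 -0.25115898]
 [ 0.36374599 -0.16423209]
 [ 0.43430788 -0.14902419]
 [ 0.45539118 -0.23473733]] [ 0.41061953 -0.19978815]
106.2 0.0905
103.8 0.0883
-166.1 0.0684
-167.8 0.0722
(array([ 0.4115938 , -0.19845851,  0.18064169]), np.float64(0.004356131325176219))
```

{"op": "play_rows", "data": {"targets": [{"claw": 0.4, "linear": [0.3, 0.2, -0.25], "rotation": [0, -0.05, 0.01]}, {"claw": 0.4, "linear": [0.3, 0.2, -0.25], "rotation": [0, -0.05, 0.01]}, {"claw": 0.4, "linear": [0, 0, 0], "rotation": [0, 0, 0]}, {"claw": 0.4, "linear": [0, 0, 0], "rotation": [0, 0, 0]}]}}

```text
time: 9.23
position: [0.4443, -0.1691, 0.2562]
tool_rot: [-1.576, 0.908, 1.596]
ft_force: [-0.3, 0.6, -0.1]
grip_width: 0.602
```

```bash
python3 - <<'E'
from h import *
s,_=pose();im=get_image("wrist");cv2.imwrite("pics/i.png",im)
sd=get_image("side")
p=proj("wrist",[[.412,-.197,.182]],s)[0].astype(int);print(p)
a=cv2.resize(im[p[1]-50:p[1]+50,p[0]-60:p[0]+60],None,fx=5,fy=5,interpolation=cv2.INTER_CUBIC)
b=cv2.resize(sd[195:295,270:350],None,fx=5,fy=5,interpolation=cv2.INTER_CUBIC)[:,:200*2]
a=np.hstack([cv2.resize(a,(400,333)),cv2.resize(b,(400,500))[:333]*1]) if 0 else None
cv2.imwrite("pics/i2.png",np.hstack([cv2.resize(im[p[1]-50:p[1]+50,p[0]-50:p[0]+50],(400,400),interpolation=cv2.INTER_CUBIC),cv2.resize(sd[200:300,260:360],(400,400),interpolation=cv2.INTER_CUBIC)]))
E
```

```text
t9.2 pos [ 444.3 -169.1  256.2] yaw 120.29 xaxis [-0.0083  0.0079 -0.9999] F [-0.3  0.6 -0.1] M [ 0.16 -0.05  0.04] w0.602
[312 152]
```

View pics/i2.png

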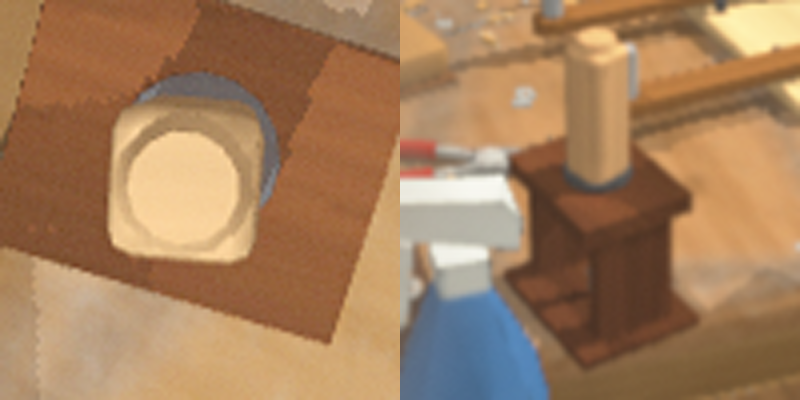

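{"op": "play_rows", "data": {"targets": [{"claw": 0.3, "linear": [0, 0, 0], "rotation": [0.079, 0, 0]}, {"claw": 0.3, "linear": [0, 0, 0], "rotation": [0.079, 0, 0]}, {"claw": 0.3, "linear": [0, 0, 0], "rotation": [0.079, 0, 0]}, {"claw": 0.3, "linear": [0, 0, 0], "rotation": [0.079, 0, 0]}, {"claw": 0.3, "linear": [0, 0, 0], "rotation": [0.079, 0, 0]}, {"claw": 0.3, "linear": [0, 0, 0], "rotation": [0.079, 0, 0]}, {"claw": 0.3, "linear": [0, 0, 0], "rotation": [0.079, 0, 0]}, {"claw": 0.3, "linear": [0, 0, 0], "rotation": [0.079, 0, 0]}, {"claw": 0.3, "linear": [0, 0, 0], "rotation": [0.079, 0, 0]}, {"claw": 0.3, "linear": [0, 0, 0], "rotation": [0.079, 0, 0]}]}}

```text
time: 10.17
position: [0.4428, -0.1542, 0.2574]
tool_rot: [-0.664, 1.467, 0.663]
ft_force: [0.1, 0.5, 0.2]
grip_width: 0.699
```

{"op": "play_rows", "data": {"targets": [{"claw": 0.3, "linear": [0, 0, 0], "rotation": [0.079, 0, 0]}, {"claw": 0.3, "linear": [0, 0, 0], "rotation": [0.079, 0, 0]}, {"claw": 0.3, "linear": [0, 0, 0], "rotation": [0.079, 0, 0]}, {"claw": 0.3, "linear": [0, 0, 0], "rotation": [0, 0, 0]}, {"claw": 0.3, "linear": [0, 0, 0], "rotation": [0, 0, 0]}]}}

```text
time: 10.58
position: [0.4421, -0.1471, 0.2586]
tool_rot: [-0.379, 1.534, 0.37]
ft_force: [-0.8, -0.6, 0.1]
grip_width: 0.696
```

```bash
python3 - <<'E'
from h import *
go((.4108,-.1995,.2),27.5);print(get_state()["joint_positions"].round(2))
E
```

```text
t10.6 pos [ 442.1 -147.1  258.6] yaw 27.39 xaxis [ 0.0051 -0.0046 -1.    ] F [-0.8 -0.6  0.1] M [ 0.02 -0.03 -0.01] w0.696
shares [ 2.35 -1.27 -2.08]
turn shares [-0.001  0.002  0.004]
[ 0.3  -0.09 -0.03  1.83  0.    1.39  0.74]
```

{"op": "play_rows", "data": {"targets": [{"claw": 0.4, "linear": [0.1, -0.65, -1.0], "rotation": [0, 0, 0]}, {"claw": 0.4, "linear": [0.1, -0.65, -1.0], "rotation": [0, 0, 0]}, {"claw": 0.4, "linear": [0.4, 0, 0], "rotation": [0, 0, 0]}, {"claw": 0.4, "linear": [0.4, 0, 0], "rotation": [0, 0, 0]}, {"claw": 0.4, "linear": [0, 0, 0], "rotation": [0, 0, 0]}]}}

```text
time: 11.0
position: [0.4132, -0.1968, 0.2337]
tool_rot: [-0.4, 1.527, 0.385]
ft_force: [-0.2, 0.1, 0.3]
grip_width: 0.603
```

```bash
python3 - <<'E'
from h import *
go((.4108,-.1995,.128),27.5)
E
```

```text
t11.0 pos [ 413.2 -196.8  233.7] yaw 28.76 xaxis [ 0.01   -0.0072 -0.9999] F [-0.2  0.1  0.3] M [ 0.1  -0.03  0.02] w0.603
shares [ 4.23 -0.   -0.16]
turn shares [0.014 0.003 0.007]
```

{"op": "play_rows", "data": {"targets": [{"claw": 0.4, "linear": [0.8, 0, -0.14], "rotation": [0.014, 0.003, 0.006]}, {"claw": 0.4, "linear": [0.9, 0, 0], "rotation": [0, 0, 0]}, {"claw": 0.4, "linear": [0.9, 0, 0], "rotation": [0, 0, 0]}, {"claw": 0.4, "linear": [0.9, 0, 0], "rotation": [0, 0, 0]}, {"claw": 0.4, "linear": [0.7, 0, 0], "rotation": [0, 0, 0]}, {"claw": 0.4, "linear": [0, 0, 0], "rotation": [0, 0, 0]}]}}

```text
time: 11.5
position: [0.4145, -0.1928, 0.1262]
tool_rot: [-0.392, 1.53, 0.387]
ft_force: [-0.6, 0.6, 0.1]
grip_width: 0.597
```

```bash
python3 - <<'E'
from h import *
go((.4108,-.1995,.128),27.5)
E
```

```text
t11.5 pos [ 414.5 -192.8  126.2] yaw 28.50 xaxis [ 0.0063 -0.0016 -1.    ] F [-0.6  0.6  0.1] M [0.06 0.   0.01] w0.597
shares [-0.07 -0.16 -0.26]
turn shares [0.011 0.003 0.003]
```

{"op": "play_rows", "data": {"targets": [{"claw": 0.4, "linear": [-0.07, -0.18, -0.28], "rotation": [0.01, 0.003, 0]}, {"claw": 1, "linear": [0, 0, 0], "rotation": [0, 0, 0]}, {"claw": 1, "linear": [0, 0, 0], "rotation": [0, 0, 0]}, {"claw": 1, "linear": [0, 0, 0], "rotation": [0, 0, 0]}, {"claw": 1, "linear": [0, 0, 0], "rotation": [0, 0, 0]}, {"claw": 1, "linear": [0, 0, 0], "rotation": [0, 0, 0]}, {"claw": 1, "linear": [0, 0, 0], "rotation": [0, 0, 0]}, {"claw": 1, "linear": [0, 0, 0], "rotation": [0, 0, 0]}], "newtons": 40}}

```text
time: 12.17
position: [0.4139, -0.2001, 0.1335]
tool_rot: [-0.387, 1.53, 0.374]
ft_force: [0.4, -0.3, -1.9]
grip_width: 0.319
```

```bash
python3 - <<'E'
from h import *
go((.4108,-.1995,.128),27.5)
E
```

```text
t12.2 pos [ 413.9 -200.1  133.5] yaw 27.84 xaxis [ 0.0086 -0.0066 -0.9999] F [ 0.4 -0.3 -1.9] M [ 0.09 -0.07 -0.  ] w0.319
shares [ 0.22  0.08 -0.1 ]
turn shares [0.004 0.003 0.006]
```

{"op": "play_rows", "data": {"targets": [{"claw": 1, "linear": [-0.5, 0, 0], "rotation": [0, 0, 0]}, {"claw": 1, "linear": [-0.8, 0, 0], "rotation": [0, 0.003, 0.006]}, {"claw": 1, "linear": [-1, 0, 0], "rotation": [0, 0, 0]}, {"claw": 1, "linear": [-1, 0, 0], "rotation": [0, 0, 0]}, {"claw": 1, "linear": [-1, 0, 0], "rotation": [0, 0, 0]}, {"claw": 1, "linear": [-1, 0, 0], "rotation": [0, 0, 0]}, {"claw": 1, "linear": [0, 0, 0], "rotation": [0, 0, 0]}, {"claw": 1, "linear": [0, 0, 0], "rotation": [0, 0, 0]}]}}

```text
time: 12.83
position: [0.4113, -0.1985, 0.2692]
tool_rot: [-0.378, 1.543, 0.385]
ft_force: [-0.3, 0.2, -1.2]
grip_width: 0.323
```

```bash
python3 - <<'E'
from h import *
s,R=pose();im=get_image("wrist");a=get_image("scene");b=get_image("side")
cv2.imwrite("pics/j.png",im);cv2.imwrite("pics/ja.png",a);cv2.imwrite("pics/jb.png",b)
tip=s["position"]+R[:,0]*.1215;print(tip)
T=[]
for n,i in (("wrist",im),("scene",a),("side",b)):
    p=proj(n,[tip],s)[0];print(n,p); x,y=p.astype(int); x=np.clip(x,50,589);y=np.clip(y,50,349)
    T.append(cv2.resize(i[y-50:y+50,x-50:x+50],(266,266),interpolation=cv2.INTER_CUBIC))
cv2.imwrite("pics/j2.png",np.hstack(T))
E
```

```text
t12.8 pos [ 411.3 -198.5  269.2] yaw 27.85 xaxis [-0.0067  0.0029 -1.    ] F [-0.3  0.2 -1.2] M [ 0.04 -0.02 -0.05] w0.323
[ 0.41049279 -0.19818105  0.14770143]
wrist [325.3953248  193.88307972]
scene [422.65058033 163.8701051 ]
side [307.60415409 222.12757719]
```

View pics/j2.png

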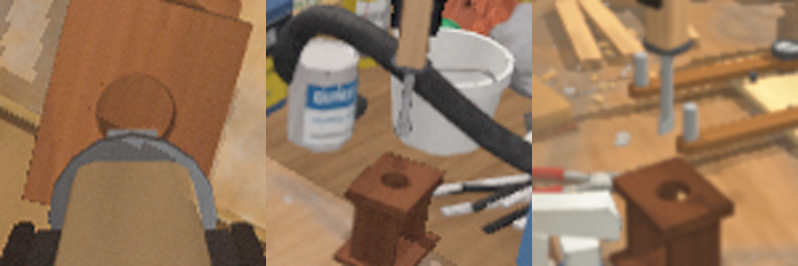

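{"op": "play_rows", "data": {"targets": [{"claw": 1, "linear": [0, -0.05, 0.8], "rotation": [0, 0, 0]}, {"claw": 1, "linear": [0, -0.05, 1], "rotation": [0, 0, 0]}, {"claw": 1, "linear": [0, -0.05, 1], "rotation": [0, 0, 0]}, {"claw": 1, "linear": [0, -0.05, 1], "rotation": [0, 0, 0]}, {"claw": 1, "linear": [0, -0.05, 1], "rotation": [0, 0, 0]}, {"claw": 1, "linear": [0.2, -0.05, 1], "rotation": [0, 0, 0]}, {"claw": 1, "linear": [0.2, -0.05, 1], "rotation": [0, 0, 0]}, {"claw": 1, "linear": [0.3, -0.05, 1], "rotation": [0, 0, 0]}, {"claw": 1, "linear": [0.3, -0.05, 1], "rotation": [0, 0, 0]}, {"claw": 1, "linear": [0.3, -0.05, 1], "rotation": [0, 0, 0]}]}}

```text
time: 13.82
position: [0.6311, -0.0953, 0.2155]
tool_rot: [-0.361, 1.568, 0.385]
ft_force: [-0.4, -0.6, -0.7]
grip_width: 0.319
```

{"op": "play_rows", "data": {"targets": [{"claw": 1, "linear": [0.3, -0.05, 1], "rotation": [0, 0, 0]}, {"claw": 1, "linear": [0.3, -0.05, 1], "rotation": [0, 0, 0]}, {"claw": 1, "linear": [0.3, -0.05, 1], "rotation": [0, 0, 0]}, {"claw": 1, "linear": [0.2, 0, 0.4], "rotation": [0, 0, 0]}, {"claw": 1, "linear": [0, 0, 0], "rotation": [0, 0, 0]}, {"claw": 1, "linear": [0, 0, 0], "rotation": [0, 0, 0]}]}}

```text
time: 14.32
position: [0.7072, -0.0524, 0.1668]
tool_rot: [-0.359, 1.588, 0.399]
ft_force: [-0.3, -0.1, -0.0]
grip_width: 0.316
```

```bash
python3 - <<'E'
from h import *
go((.711,-.058,.2),28)
E
```

```text
t14.3 pos [707.2 -52.4 166.8] yaw 27.54 xaxis [-0.0548  0.0121 -0.9984] F [-0.3 -0.1 -0. ] M [-0.04 -0.03 -0.  ] w0.316
shares [-1.34 -0.22 -0.03]
turn shares [-0.006 -0.027 -0.023]
```

{"op": "play_rows", "data": {"targets": [{"claw": 1, "linear": [-0.8, -0.2, 0], "rotation": [0, -0.027, -0.023]}, {"claw": 1, "linear": [-0.5, 0, 0], "rotation": [0, 0, 0]}, {"claw": 1, "linear": [0, 0, 0], "rotation": [0, 0, 0]}, {"claw": 1, "linear": [0, 0, 0], "rotation": [0, 0, 0]}, {"claw": 1, "linear": [0, 0, 0], "rotation": [0, 0, 0]}]}}

```text
time: 14.73
position: [0.7059, -0.061, 0.1986]
tool_rot: [-0.374, 1.546, 0.373]
ft_force: [-0.1, 0.6, -0.0]
grip_width: 0.319
```

```bash
python3 - <<'E'
from h import *
s,R=pose();im=get_image("wrist");cv2.imwrite("pics/k.png",im);np.save("k_st.npy",s,allow_pickle=True)
p=proj("wrist",[[.6805,-.0008,.041]],s)[0];print(p);x,y=p.astype(int)
k=cv2.resize(im[y-30:y+30,x-30:x+30],(400,400),interpolation=cv2.INTER_CUBIC)
h=cv2.imread("pics/c.png")[18:78,313:373];h=cv2.resize(h,(400,400),interpolation=cv2.INTER_CUBIC)
cv2.imwrite("pics/k2.png",np.hstack([k,h]));print("origin",x-30,y-30)
E
```

```text
t14.7 pos [705.9 -61.  198.6] yaw 27.26 xaxis [-0.0077 -0.0022 -1.    ] F [-0.1  0.6 -0. ] M [ 0.02 -0.02  0.04] w0.319
[332.06817609 117.21354788]
origin 302 87
```

View pics/k2.png

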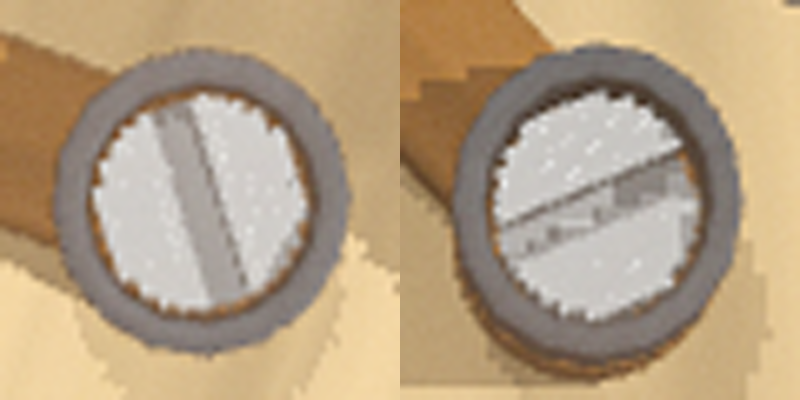

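```bash
python3 - <<'E'
from h import *
s=np.load("k_st.npy",allow_pickle=True).item()
f=400/60
def rep(px,o,st):
    q=np.array(px)/f+o;P=plane("wrist",q,.041,st);v=P[1]-P[0];print(P[:2].mean(0).round(4),"slot ang",np.degrees(np.arctan2(v[1],v[0])).round(1),"ring",plane("wrist",[np.array(px[2])/f+o],.044,st)[0].round(4))
rep([(172,108),(229,297),(202,200)],(302,87),s)
h=dict(position=np.array([.64942,0,.22144]),tool_rot=np.array([-1.4777e-4,1.57277,-3.5e-5]))
rep([(110,242),(285,169),(197,188)],(313,18),h)
# driver tip pixels in tool frame
T=dict(position=np.zeros(3),tool_rot=np.zeros(3))
print("pred tip px",proj("wrist",[[.1215,0,0],[.1215,-.0,.008],[.1215,0,-.008]],T))
im=cv2.imread("pics/k.png");cv2.imwrite("pics/k3.png",np.hstack([cv2.resize(cv2.imread(f"pics/{n}.png")[160:240,285:365],(400,400),interpolation=cv2.INTER_CUBIC) for n in ("k","j")]))
E
```

```text
[ 0.6807 -0.001   0.041 ] slot ang -45.2 ring [ 6.806e-01 -6.000e-04  4.400e-02]
[0.6655 0.1279 0.041 ] slot ang 21.1 ring [0.6653 0.1297 0.044 ]
pred tip px [[325.3897483  193.88069393]
 [334.55990077 193.87649182]
 [316.22003794 193.88485518]]
```

View pics/k3.png

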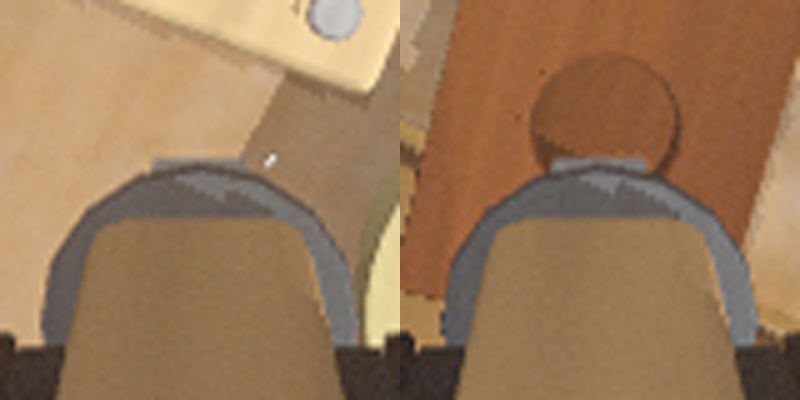

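```bash
cat >> h.py <<'E'
def screw(im,st,guess,n="wrist"):
    p=proj(n,[guess],st)[0].round().astype(int);r=24;o=p-r
    c=im[o[1]:p[1]+r,o[0]:p[0]+r];c=cv2.resize(c,None,fx=4,fy=4,interpolation=cv2.INTER_CUBIC);v=cv2.cvtColor(c,cv2.COLOR_BGR2HSV)
    m=((v[...,2]>185)&(v[...,1]<40)).astype(np.uint8);m=cv2.morphologyEx(m,cv2.MORPH_OPEN,np.ones((5,5)))
    k,l,s,_=cv2.connectedComponentsWithStats(m);big=[i for i in range(1,k) if s[i,4]>250]
    m=np.isin(l,big).astype(np.uint8);pts=cv2.findNonZero(m);hu=cv2.convexHull(pts)
    H=np.zeros_like(m);cv2.fillConvexPoly(H,hu,1);M=cv2.moments(H);hc=np.array([M["m10"]/M["m00"],M["m01"]/M["m00"]])
    g=cv2.morphologyEx(((H==1)&(m==0)).astype(np.uint8),cv2.MORPH_OPEN,np.ones((7,7)))
    k,l,s,_=cv2.connectedComponentsWithStats(g);g=(l==1+np.argmax(s[1:,4]));q=np.argwhere(g)[:,::-1].astype(np.float32)
    vx,vy,x0,y0=cv2.fitLine(q,cv2.DIST_L2,0,.01,.01).ravel()
    px=[hc/4+o,np.array([x0,y0])/4+o,np.array([x0+40*vx,y0+40*vy])/4+o]
    P=plane(n,np.array(px)-.4,.041,st);d=P[2]-P[1]
    print("head",P[0].round(4),"hull r px",np.sqrt(M["m00"]/np.pi)/4,"slot c",P[1].round(4),"ang %.1f"%((np.degrees(np.arctan2(d[1],d[0]))+90)%180-90),big)
E
python3 - <<'E'
from h import *
s=np.load("k_st.npy",allow_pickle=True).item()
screw(cv2.imread("pics/k.png"),s,[.6806,-.0007,.041])
h=dict(position=np.array([.64942,0,.22144]),tool_rot=np.array([-1.4777e-4,1.57277,-3.5e-5]))
screw(cv2.imread("pics/c.png"),h,[.6657,.1285,.041]);screw(cv2.imread("pics/c.png"),h,[.6806,-.0007,.041])
go((.689,.068,.2),21)
E
```

```text
head [ 0.6797 -0.0008  0.041 ] hull r px 15.649270547941011 slot c [ 0.68   -0.0007  0.041 ] ang -44.7 [1, 2]
head [0.6647 0.1284 0.041 ] hull r px 15.459978518363272 slot c [0.6648 0.1284 0.041 ] ang 21.4 [1, 2]
head [ 6.793e-01 -3.000e-04  4.100e-02] hull r px 13.171138446245484 slot c [ 6.794e-01 -2.000e-04  4.100e-02] ang -44.7 [1, 2]
t14.8 pos [705.9 -61.2 198.5] yaw 27.26 xaxis [-0.0077 -0.0023 -1.    ] F [ 0.5  0.3 -0.5] M [ 0.05 -0.03  0.01] w0.319
shares [-0.07  4.9   1.77]
turn shares [ 0.07  -0.005 -0.001]
```

{"op": "play_rows", "data": {"targets": [{"claw": 1, "linear": [0, 1, 0.35], "rotation": [0.035, 0, 0]}, {"claw": 1, "linear": [0, 1, 0.35], "rotation": [0.035, 0, 0]}, {"claw": 1, "linear": [0, 1, 0.35], "rotation": [0, 0, 0]}, {"claw": 1, "linear": [0, 1, 0.35], "rotation": [0, 0, 0]}, {"claw": 1, "linear": [0, 0.9, 0.3], "rotation": [0, 0, 0]}, {"claw": 1, "linear": [0, 0, 0], "rotation": [0, 0, 0]}, {"claw": 1, "linear": [0, 0, 0], "rotation": [0, 0, 0]}]}}

```text
time: 15.37
position: [0.6962, 0.0678, 0.1949]
tool_rot: [-0.278, 1.568, 0.275]
ft_force: [-0.0, -0.8, -0.9]
grip_width: 0.319
```

```bash
cat >> h.py <<'E'
def tipgo(tip,yaw,L=.1215):
    go(np.array(tip)+[0,0,L],yaw);s=get_state();R=Ro.from_rotvec(s["tool_rot"]).as_matrix();print("tip",((s["position"]+L*R[:,0])*1000).round(1))
E
python3 - <<'E'
from h import *
s,_=pose();im=get_image("wrist");cv2.imwrite("pics/l.png",im)
screw(im,s,[.6652,.1284,.041])
tipgo((.6652,.1284,.06),21.2)
E
```

```text
t15.4 pos [696.2  67.8 194.9] yaw 20.16 xaxis [-0.0139 -0.0047 -0.9999] F [-0.  -0.8 -0.9] M [-0.12 -0.04  0.01] w0.319
head [0.6649 0.1284 0.041 ] hull r px 15.731685749082876 slot c [0.6719 0.1308 0.041 ] ang 30.8 [1, 2]
t15.4 pos [696.   68.9 194.8] yaw 20.21 xaxis [-0.0142 -0.0031 -0.9999] F [-0.9  1.5 -1.2] M [ 0.1  -0.04 -0.05] w0.320
shares [ 0.54  2.66 -0.33]
turn shares [-0.011 -0.009 -0.001]
tip [694.3  68.6  73.3]
```

{"op": "play_rows", "data": {"targets": [{"claw": 1, "linear": [0.1, 0.9, -0.1], "rotation": [-0.01, -0.009, 0]}, {"claw": 1, "linear": [0.1, 0.9, -0.1], "rotation": [0, 0, 0]}, {"claw": 1, "linear": [0.1, 0.85, -0.1], "rotation": [0, 0, 0]}, {"claw": 1, "linear": [0, 0, 0], "rotation": [0, 0, 0]}, {"claw": 1, "linear": [0, 0, 0], "rotation": [0, 0, 0]}]}}

```text
time: 15.83
position: [0.6655, 0.1215, 0.1855]
tool_rot: [-0.283, 1.555, 0.28]
ft_force: [-0.5, -1.8, -2.2]
grip_width: 0.321
```

```bash
python3 - <<'E'
from h import *
tipgo((.6650,.1285,.055),21.2)
E
```

```text
t15.8 pos [665.5 121.5 185.5] yaw 20.57 xaxis [-0.002  -0.0022 -1.    ] F [-0.5 -1.8 -2.2] M [-0.09 -0.06 -0.02] w0.321
shares [0.36 0.27 0.08]
turn shares [-0.007 -0.002  0.001]
tip [665.3 121.3  64. ]
```

{"op": "play_rows", "data": {"targets": [{"claw": 1, "linear": [0.15, 0.3, 0.06], "rotation": [-0.007, -0.002, 0]}, {"claw": 1, "linear": [0.1, 0, 0], "rotation": [0, 0, 0]}, {"claw": 1, "linear": [0, 0, 0], "rotation": [0, 0, 0]}]}}

```text
time: 16.08
position: [0.6653, 0.1257, 0.1787]
tool_rot: [-0.29, 1.55, 0.286]
ft_force: [0.3, -0.1, -1.3]
grip_width: 0.318
```

```bash
python3 - <<'E'
from h import *
tipgo((.6650,.1285,.034),21.2)
E
```

```text
t16.1 pos [665.3 125.7 178.7] yaw 21.02 xaxis [ 0.0016 -0.0024 -1.    ] F [ 0.3 -0.1 -1.3] M [-0.06 -0.03  0.01] w0.318
shares [0.93 0.11 0.03]
turn shares [-0.002  0.     0.002]
tip [665.5 125.5  57.2]
```

{"op": "play_rows", "data": {"targets": [{"claw": 1, "linear": [0.1, 0.15, 0], "rotation": [0, 0, 0]}, {"claw": 1, "linear": [0.2, 0.04, 0], "rotation": [0, 0, 0]}, {"claw": 1, "linear": [0.2, 0.02, 0], "rotation": [0, 0, 0]}, {"claw": 1, "linear": [0.1, 0, 0], "rotation": [0, 0, 0]}]}}

```text
time: 16.42
position: [0.6646, 0.1281, 0.1625]
tool_rot: [-0.288, 1.55, 0.282]
ft_force: [-0.4, -0.1, -1.3]
grip_width: 0.32
```

```bash
python3 - <<'E'
from h import *
tipgo((.6650,.1285,.034),21.2)
E
```

```text
t16.4 pos [664.6 128.1 162.5] yaw 20.79 xaxis [ 0.0025 -0.0034 -1.    ] F [-0.4 -0.1 -1.3] M [ 0.01 -0.01  0.03] w0.320
shares [0.28 0.01 0.02]
turn shares [-0.005  0.001  0.003]
tip [664.9 127.7  41. ]
```

Aligned; lower into the slot.

{"op": "play_rows", "data": {"targets": [{"claw": 1, "linear": [0.12, 0.02, 0], "rotation": [-0.004, 0, 0]}, {"claw": 1, "linear": [0.12, 0.02, 0], "rotation": [0, 0, 0]}, {"claw": 1, "linear": [0.1, 0, 0], "rotation": [0, 0, 0]}, {"claw": 1, "linear": [0.05, 0, 0], "rotation": [0, 0, 0]}]}}

```text
time: 16.75
position: [0.6642, 0.1286, 0.1545]
tool_rot: [-0.293, 1.549, 0.286]
ft_force: [-3.0, -0.3, 5.1]
grip_width: 0.315
```

```bash
python3 - <<'E'
from h import *
tipgo((.6650,.1285,.034),21.2)
E
```

```text
t16.8 pos [664.2 128.6 154.5] yaw 21.16 xaxis [ 0.0026 -0.0038 -1.    ] F [-3.  -0.3  5.1] M [-0.16  0.92 -0.03] w0.315
shares [-0.04 -0.02  0.03]
turn shares [-0.     0.001  0.003]
tip [664.6 128.1  33. ]
```

{"op": "play_rows", "data": {"targets": [{"claw": 1, "linear": [0, 0, 0], "rotation": [0.05, 0, 0]}, {"claw": 1, "linear": [0, 0, 0], "rotation": [0.07, 0, 0]}, {"claw": 1, "linear": [0, 0, 0], "rotation": [0.07, 0, 0]}, {"claw": 1, "linear": [0, 0, 0], "rotation": [0.07, 0, 0]}]}}

```text
time: 17.08
position: [0.6641, 0.1279, 0.1552]
tool_rot: [0.039, 1.567, -0.046]
ft_force: [-1.0, 1.2, -1.0]
grip_width: 0.316
```

```bash
python3 - <<'E'
from h import *
tipgo((.6650,.1285,.034),-5)
E
```

```text
t17.1 pos [664.1 127.9 155.2] yaw -3.11 xaxis [ 0.0028 -0.0045 -1.    ] F [-1.   1.2 -1. ] M [0.11 0.21 0.1 ] w0.316
shares [-0.01  0.03  0.03]
turn shares [0.021 0.002 0.003]
tip [664.4 127.4  33.7]
```

{"op": "play_rows", "data": {"targets": [{"claw": 1, "linear": [0.03, 0.02, 0.02], "rotation": [0.07, 0, 0]}, {"claw": 1, "linear": [0.02, 0, 0], "rotation": [0.07, 0, 0]}, {"claw": 1, "linear": [0.02, 0, 0], "rotation": [0.07, 0, 0]}, {"claw": 1, "linear": [0.02, 0, 0], "rotation": [0.07, 0, 0]}, {"claw": 1, "linear": [0, 0, 0], "rotation": [0.07, 0, 0]}, {"claw": 1, "linear": [0, 0, 0], "rotation": [0.07, 0, 0]}]}}

```text
time: 17.58
position: [0.6636, 0.1292, 0.1552]
tool_rot: [0.58, 1.488, -0.585]
ft_force: [0.0, -0.5, -0.2]
grip_width: 0.318
```

```bash
python3 - <<'E'
from h import *
tipgo((.6650,.1285,.034),-65)
E
```

```text
t17.6 pos [663.6 129.2 155.2] yaw -42.69 xaxis [ 0.0019 -0.0044 -1.    ] F [ 0.  -0.5 -0.2] M [-0.03  0.04  0.11] w0.318
shares [-0.01  0.02  0.06]
turn shares [0.248 0.003 0.001]
tip [663.9 128.6  33.7]
```

{"op": "play_rows", "data": {"targets": [{"claw": 1, "linear": [0.02, 0.02, 0.03], "rotation": [0.07, 0, 0]}, {"claw": 1, "linear": [0.02, 0, 0], "rotation": [0.07, 0, 0]}, {"claw": 1, "linear": [0.02, 0, 0], "rotation": [0.07, 0, 0]}, {"claw": 1, "linear": [0, 0, 0], "rotation": [0.04, 0, 0]}]}}

```text
time: 17.92
position: [0.6637, 0.13, 0.1552]
tool_rot: [0.896, 1.374, -0.901]
ft_force: [0.8, -0.5, -2.6]
grip_width: 0.321
```

```bash
python3 - <<'E'
from h import *
tipgo((.6650,.1285,.034),-65)
E
```

```text
t17.9 pos [663.7 130.  155.2] yaw -66.30 xaxis [ 0.0011 -0.0042 -1.    ] F [ 0.8 -0.5 -2.6] M [-0.17  0.11  0.45] w0.321
shares [-0.01  0.02  0.07]
turn shares [-0.014  0.003  0.   ]
tip [663.8 129.4  33.7]
```

{"op": "play_rows", "data": {"targets": [{"claw": 1, "linear": [0, 0, 0], "rotation": [0.04, 0, 0]}, {"claw": 1, "linear": [0, 0, 0], "rotation": [0.04, 0, 0]}]}}

```text
time: 18.08
position: [0.6637, 0.1302, 0.1552]
tool_rot: [0.993, 1.326, -0.998]
ft_force: [0.4, -0.4, -0.2]
grip_width: 0.32
```

```bash
python3 - <<'E'
from h import *
tipgo((.6650,.1285,.034),-65)
E
```

```text
t18.1 pos [663.7 130.2 155.2] yaw -73.62 xaxis [ 0.0015 -0.0055 -1.    ] F [ 0.4 -0.4 -0.2] M [-0.15  0.15  1.  ] w0.320
shares [-0.01  0.03  0.08]
turn shares [-0.096  0.004  0.   ]
tip [663.8 129.5  33.7]
```

{"op": "play_rows", "data": {"targets": [{"claw": 1, "linear": [0, 0, 0], "rotation": [-0.06, 0, 0]}, {"claw": 1, "linear": [0, 0, 0], "rotation": [-0.05, 0, 0]}, {"claw": 1, "linear": [-0.5, 0, 0], "rotation": [0, 0, 0]}, {"claw": 1, "linear": [-0.8, 0, 0], "rotation": [0, 0, 0]}, {"claw": 1, "linear": [-0.4, -0.6, -0.3], "rotation": [0, 0, 0]}, {"claw": 1, "linear": [0, -0.8, -0.3], "rotation": [0, 0, 0]}, {"claw": 1, "linear": [0, -0.8, -0.3], "rotation": [0, 0, 0]}, {"claw": 1, "linear": [0, 0, 0], "rotation": [0, 0, 0]}, {"claw": 1, "linear": [0, 0, 0], "rotation": [0, 0, 0]}]}}

```text
time: 18.83
position: [0.6028, 0.1276, 0.2029]
tool_rot: [0.867, 1.384, -0.871]
ft_force: [0.7, -0.5, -1.1]
grip_width: 0.315
```

```bash
python3 - <<'E'
from h import *
s,_=pose();im=get_image("wrist");cv2.imwrite("pics/m.png",im)
print(proj("wrist",[[.665,.1285,.041]],s))
try: screw(im,s,[.665,.1285,.041])
except Exception as e: print(e)
c=cv2.resize(im[160:240,285:365],(400,400),interpolation=cv2.INTER_CUBIC)
x,y=proj("wrist",[[.665,.1285,.041]],s)[0].astype(int);y=max(y,30)
cv2.imwrite("pics/m2.png",np.hstack([c,cv2.resize(im[y-30:y+30,x-30:x+30],(400,400),interpolation=cv2.INTER_CUBIC)]))
E
```

```text
t18.8 pos [602.8 127.6 202.9] yaw -64.08 xaxis [ 0.0034 -0.0048 -1.    ] F [ 0.7 -0.5 -1.1] M [0.02 0.09 0.03] w0.315
[[350.89473192 126.47697227]]
head [0.666  0.1324 0.041 ] hull r px 12.171009131653035 slot c [0.6627 0.13   0.041 ] ang -38.9 [1, 4]
```

View pics/m2.png

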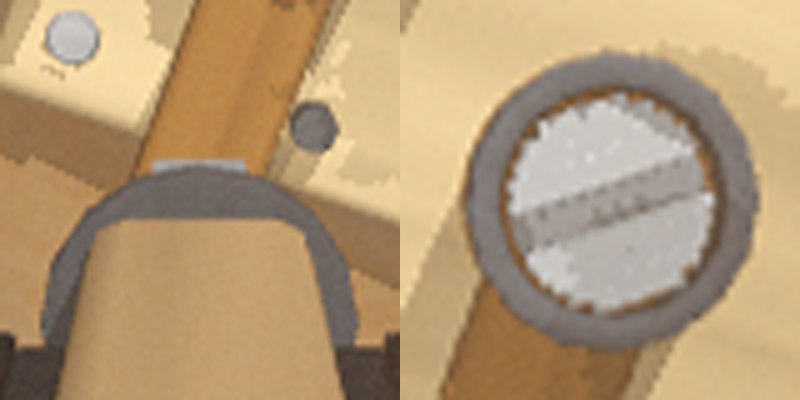

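{"op": "play_rows", "data": {"targets": [{"claw": 1, "linear": [0, 0, 0], "rotation": [-0.079, 0, 0]}, {"claw": 1, "linear": [0, 0, 0], "rotation": [-0.079, 0, 0]}, {"claw": 1, "linear": [0, 0, 0], "rotation": [-0.079, 0, 0]}, {"claw": 1, "linear": [0, 0, 0], "rotation": [-0.079, 0, 0]}, {"claw": 1, "linear": [0, 0, 0], "rotation": [-0.079, 0, 0]}, {"claw": 1, "linear": [0, 0, 0], "rotation": [-0.079, 0, 0]}, {"claw": 1, "linear": [0, 0, 0], "rotation": [-0.079, 0, 0]}, {"claw": 1, "linear": [0, 0, 0], "rotation": [-0.079, 0, 0]}, {"claw": 1, "linear": [0, 0, 0], "rotation": [-0.079, 0, 0]}, {"claw": 1, "linear": [0, 0, 0], "rotation": [-0.079, 0, 0]}]}}

```text
time: 19.72
position: [0.6113, 0.1276, 0.2057]
tool_rot: [-0.109, 1.561, 0.102]
ft_force: [-0.3, 0.2, -1.0]
grip_width: 0.319
```

{"op": "play_rows", "data": {"targets": [{"claw": 1, "linear": [0, 0, 0], "rotation": [-0.079, 0, 0]}, {"claw": 1, "linear": [0, 0, 0], "rotation": [-0.079, 0, 0]}, {"claw": 1, "linear": [0, 0, 0], "rotation": [-0.079, 0, 0]}, {"claw": 1, "linear": [0, 0, 0], "rotation": [-0.079, 0, 0]}, {"claw": 1, "linear": [0, 0, 0], "rotation": [-0.079, 0, 0]}, {"claw": 1, "linear": [0, 0, 0], "rotation": [-0.079, 0, 0]}, {"claw": 1, "linear": [0, 0, 0], "rotation": [-0.079, 0, 0]}, {"claw": 1, "linear": [0, 0, 0], "rotation": [-0.079, 0, 0]}, {"claw": 1, "linear": [0, 0, 0], "rotation": [-0.079, 0, 0]}, {"claw": 1, "linear": [0, 0, 0], "rotation": [-0.079, 0, 0]}]}}

```text
time: 20.55
position: [0.6202, 0.1265, 0.2063]
tool_rot: [-1.076, 1.286, 1.064]
ft_force: [0.4, 0.7, -0.9]
grip_width: 0.318
```

{"op": "play_rows", "data": {"targets": [{"claw": 1, "linear": [0, 0, 0], "rotation": [-0.079, 0, 0]}, {"claw": 1, "linear": [0, 0, 0], "rotation": [-0.079, 0, 0]}, {"claw": 1, "linear": [0, 0, 0], "rotation": [-0.079, 0, 0]}, {"claw": 1, "linear": [0, 0, 0], "rotation": [-0.079, 0, 0]}, {"claw": 1, "linear": [0, 0, 0], "rotation": [-0.079, 0, 0]}, {"claw": 1, "linear": [0, 0, 0], "rotation": [-0.079, 0, 0]}, {"claw": 1, "linear": [0, 0, 0], "rotation": [-0.079, 0, 0]}, {"claw": 1, "linear": [0, 0, 0], "rotation": [-0.05, 0, 0]}, {"claw": 1, "linear": [0, 0, 0], "rotation": [0, 0, 0]}]}}

```text
time: 21.3
position: [0.6283, 0.1246, 0.2067]
tool_rot: [-1.757, 0.735, 1.742]
ft_force: [-0.6, -0.9, -0.8]
grip_width: 0.317
```

```bash
python3 - <<'E'
from h import *
tipgo((.680,-.0007,.07),135.2); print(get_state()["joint_positions"].round(2))
E
```

```text
t21.3 pos [628.3 124.6 206.7] yaw 134.21 xaxis [ 9.1e-03  6.0e-04 -1.0e+00] F [-0.6 -0.9 -0.8] M [ 0.09 -0.   -0.06] w0.317
shares [ 0.62  2.01 -5.03]
turn shares [-0.011 -0.004  0.004]
tip [629.4 124.6  85.2]
[ 0.02  0.32 -0.32  1.5   0.1   1.33  2.03]
```

{"op": "play_rows", "data": {"targets": [{"claw": 1, "linear": [0.1, 0.4, -1], "rotation": [-0.01, 0, 0]}, {"claw": 1, "linear": [0.1, 0.4, -1], "rotation": [0, 0, 0]}, {"claw": 1, "linear": [0.1, 0.4, -1], "rotation": [0, 0, 0]}, {"claw": 1, "linear": [0.1, 0.4, -1], "rotation": [0, 0, 0]}, {"claw": 1, "linear": [0, 0.4, -1], "rotation": [0, 0, 0]}, {"claw": 1, "linear": [0, 0, 0], "rotation": [0, 0, 0]}, {"claw": 1, "linear": [0, 0, 0], "rotation": [0, 0, 0]}]}}

```text
time: 21.88
position: [0.6867, -0.003, 0.1962]
tool_rot: [-1.754, 0.734, 1.739]
ft_force: [-0.9, 0.4, -1.1]
grip_width: 0.319
```

```bash
python3 - <<'E'
from h import *
tipgo((.680,-.0006,.05),135.2)
E
```

```text
t21.9 pos [686.7  -3.  196.2] yaw 134.01 xaxis [ 0.01    0.0037 -0.9999] F [-0.9  0.4 -1.1] M [ 0.28 -0.   -0.04] w0.319
shares [0.98 0.14 0.26]
turn shares [-0.013 -0.003  0.006]
tip [687.9  -2.5  74.7]
```

{"op": "play_rows", "data": {"targets": [{"claw": 1, "linear": [0.2, 0.2, 0.28], "rotation": [-0.012, -0.003, 0.006]}, {"claw": 1, "linear": [0.4, 0, 0], "rotation": [0, 0, 0]}, {"claw": 1, "linear": [0.3, 0, 0], "rotation": [0, 0, 0]}, {"claw": 1, "linear": [0, 0, 0], "rotation": [0, 0, 0]}]}}

```text
time: 22.22
position: [0.6774, 0.0002, 0.1711]
tool_rot: [-1.758, 0.729, 1.762]
ft_force: [0.1, -0.1, -1.2]
grip_width: 0.32
```

```bash
python3 - <<'E'
from h import *
tipgo((.680,-.0006,.034),135.2)
E
```

```text
t22.2 pos [6.774e+02 2.000e-01 1.711e+02] yaw 134.99 xaxis [-0.0017  0.001  -1.    ] F [ 0.1 -0.1 -1.2] M [0.15 0.06 0.04] w0.320
shares [ 0.63 -0.05 -0.1 ]
turn shares [-0.002  0.001 -0.   ]
tip [6.772e+02 3.000e-01 4.960e+01]
```

{"op": "play_rows", "data": {"targets": [{"claw": 1, "linear": [0.05, -0.06, -0.12], "rotation": [0, 0, 0]}, {"claw": 1, "linear": [0.12, 0, 0], "rotation": [0, 0, 0]}, {"claw": 1, "linear": [0.12, 0, 0], "rotation": [0, 0, 0]}]}}

```text
time: 22.47
position: [0.6803, 0.0022, 0.1632]
tool_rot: [-1.759, 0.725, 1.764]
ft_force: [-0.5, -0.8, -2.5]
grip_width: 0.32
```

```bash
python3 - <<'E'
from h import *
tipgo((.680,-.0006,.034),135.2)
E
```

```text
t22.5 pos [680.3   2.2 163.2] yaw 135.19 xaxis [-0.002   0.0021 -1.    ] F [-0.5 -0.8 -2.5] M [0.11 0.05 0.03] w0.320
shares [ 0.31  0.09 -0.07]
turn shares [-0.     0.002  0.   ]
tip [680.1   2.5  41.7]
```

{"op": "play_rows", "data": {"targets": [{"claw": 1, "linear": [-0.05, 0.09, -0.1], "rotation": [0, 0, 0]}, {"claw": 1, "linear": [0, 0.01, -0.01], "rotation": [0, 0, 0]}]}}

```text
time: 22.63
position: [0.6803, -0.0009, 0.1637]
tool_rot: [-1.759, 0.725, 1.766]
ft_force: [0.4, -0.1, -1.8]
grip_width: 0.324
```

```bash
python3 - <<'E'
from h import *
tipgo((.680,-.0006,.034),135.2)
E
```

```text
t22.6 pos [680.3  -0.9 163.7] yaw 135.26 xaxis [-0.0029  0.0022 -1.    ] F [ 0.4 -0.1 -1.8] M [ 0.12 -0.03 -0.01] w0.324
shares [ 0.33 -0.    0.01]
turn shares [ 0.001  0.002 -0.   ]
tip [ 6.799e+02 -6.000e-01  4.220e+01]
```

{"op": "play_rows", "data": {"targets": [{"claw": 1, "linear": [0.12, 0, 0], "rotation": [0, 0, 0]}, {"claw": 1, "linear": [0.12, 0, 0], "rotation": [0, 0, 0]}, {"claw": 1, "linear": [0.1, 0, 0], "rotation": [0, 0, 0]}, {"claw": 1, "linear": [0.06, 0, 0], "rotation": [0, 0, 0]}]}}

```text
time: 22.97
position: [0.6812, -0.0012, 0.1544]
tool_rot: [-1.761, 0.724, 1.763]
ft_force: [-0.2, -0.4, 8.8]
grip_width: 0.32
```

```bash
python3 - <<'E'
from h import *
tipgo((.680,-.0006,.034),135.2)
E
```

```text
t23.0 pos [681.2  -1.2 154.4] yaw 135.21 xaxis [-1.0e-04  2.4e-03 -1.0e+00] F [-0.2 -0.4  8.8] M [0.3  0.31 0.02] w0.320
shares [-0.04  0.02  0.05]
turn shares [0.    0.001 0.001]
tip [681.2  -0.9  32.9]
```

Seated in the slot floor. Turn clockwise.

{"op": "play_rows", "data": {"targets": [{"claw": 1, "linear": [-0.02, 0, 0.03], "rotation": [0.07, 0, 0]}, {"claw": 1, "linear": [0, 0, 0], "rotation": [0.07, 0, 0]}, {"claw": 1, "linear": [0, 0, 0], "rotation": [0.07, 0, 0]}, {"claw": 1, "linear": [0.01, 0, 0], "rotation": [0.07, 0, 0]}, {"claw": 1, "linear": [0.01, 0, 0], "rotation": [0.07, 0, 0]}, {"claw": 1, "linear": [0.01, 0, 0], "rotation": [0.07, 0, 0]}]}}

```text
time: 23.47
position: [0.6819, -0.0008, 0.155]
tool_rot: [-1.284, 1.155, 1.282]
ft_force: [-0.3, -1.0, -0.9]
grip_width: 0.319
```

```bash
python3 - <<'E'
from h import *
tipgo((.680,-.0006,.034),45)
E
```

```text
t23.5 pos [681.9  -0.8 155. ] yaw 95.83 xaxis [ 0.0033  0.0026 -1.    ] F [-0.3 -1.  -0.9] M [0.02 0.1  0.11] w0.319
shares [-0.02  0.07  0.02]
turn shares [0.565 0.002 0.001]
tip [ 6.822e+02 -5.000e-01  3.350e+01]
```

{"op": "play_rows", "data": {"targets": [{"claw": 1, "linear": [0.01, 0.05, 0.03], "rotation": [0.07, 0, 0]}, {"claw": 1, "linear": [0.01, 0, 0], "rotation": [0.07, 0, 0]}, {"claw": 1, "linear": [0.01, 0, 0], "rotation": [0.07, 0, 0]}, {"claw": 1, "linear": [0.01, 0, 0], "rotation": [0.07, 0, 0]}, {"claw": 1, "linear": [0.01, 0, 0], "rotation": [0.07, 0, 0]}, {"claw": 1, "linear": [0.01, 0, 0], "rotation": [0.07, 0, 0]}]}}

```text
time: 23.97
position: [0.6811, -0.0015, 0.155]
tool_rot: [-0.766, 1.427, 0.762]
ft_force: [0.5, 0.6, 0.5]
grip_width: 0.319
```

```bash
python3 - <<'E'
from h import *
tipgo((.680,-.0006,.034),45)
E
```

```text
t24.0 pos [681.1  -1.5 155. ] yaw 56.16 xaxis [ 5.7e-03  3.0e-04 -1.0e+00] F [0.5 0.6 0.5] M [-0.05  0.19  0.1 ] w0.319
shares [-0.02  0.05  0.  ]
turn shares [0.124 0.002 0.003]
tip [681.8  -1.4  33.5]
```

{"op": "play_rows", "data": {"targets": [{"claw": 1, "linear": [0.01, 0.03, 0.02], "rotation": [0.07, 0, 0]}, {"claw": 1, "linear": [0.01, 0, 0], "rotation": [0.07, 0, 0]}, {"claw": 1, "linear": [0.01, 0, 0], "rotation": [0.07, 0, 0]}, {"claw": 1, "linear": [0.01, 0, 0], "rotation": [0.05, 0, 0]}]}}

```text
time: 24.3
position: [0.6809, -0.0007, 0.155]
tool_rot: [-0.439, 1.521, 0.433]
ft_force: [-0.2, 1.3, -0.7]
grip_width: 0.319
```

```bash
python3 - <<'E'
from h import *
tipgo((.680,-.0006,.034),45)
E
```

```text
t24.3 pos [680.9  -0.7 155. ] yaw 31.89 xaxis [ 0.0067 -0.0021 -1.    ] F [-0.2  1.3 -0.7] M [ 0.25 -0.12  0.89] w0.319
shares [-0.02  0.02 -0.03]
turn shares [-0.146  0.003  0.004]
tip [681.7  -1.   33.5]
```

{"op": "play_rows", "data": {"targets": [{"claw": 1, "linear": [0, 0, 0], "rotation": [-0.06, 0, 0]}, {"claw": 1, "linear": [0, 0, 0], "rotation": [-0.05, 0, 0]}, {"claw": 1, "linear": [-0.5, 0, 0], "rotation": [0, 0, 0]}, {"claw": 1, "linear": [-1, 0, 0], "rotation": [0, 0, 0]}, {"claw": 1, "linear": [-1, 0.1, -0.6], "rotation": [0, 0, 0]}, {"claw": 1, "linear": [-1, 0.1, -1], "rotation": [0, 0, 0]}, {"claw": 1, "linear": [-1, 0.1, -1], "rotation": [0, 0, 0]}, {"claw": 1, "linear": [0, 0.1, -1], "rotation": [0.05, 0, 0]}, {"claw": 1, "linear": [0, 0, 0], "rotation": [0, 0, 0]}, {"claw": 1, "linear": [0, 0, 0], "rotation": [0, 0, 0]}]}}

```text
time: 25.13
position: [0.6019, -0.0528, 0.2693]
tool_rot: [-0.505, 1.513, 0.502]
ft_force: [-0.5, 0.2, -0.1]
grip_width: 0.323
```

```bash
python3 - <<'E'
from h import *
s,_=pose();im=get_image("wrist");cv2.imwrite("pics/n.png",im)
for g in ([.680,-.0007,.041],[.665,.1285,.041]):
  print(proj("wrist",[g],s))
  try: screw(im,s,g)
  except Exception as e: print(e)
j=dict(position=np.array([.4113,-.1985,.2692]),tool_rot=np.array([-.378,1.543,.385]))
print("hole",plane("wrist",[[326,184.9]],.092,j))
tipgo((.4106,-.1998,.13),35)
E
```

```text
t25.1 pos [601.9 -52.8 269.3] yaw 36.85 xaxis [-6.0e-04 -2.4e-03 -1.0e+00] F [-0.5  0.2 -0.1] M [ 0.07 -0.09  0.04] w0.323
[[404.71016808 177.85723928]]
head [ 0.6795 -0.0008  0.041 ] hull r px 11.939976560888436 slot c [ 0.6801 -0.0009  0.041 ] ang 65.9 [1, 2]
[[470.06656101  77.33097171]]
head [0.6646 0.1277 0.041 ] hull r px 13.245694787021485 slot c [0.6651 0.1284 0.041 ] ang -45.2 [1, 2]
hole [[ 0.41208965 -0.20039591  0.092     ]]
t25.2 pos [601.7 -53.5 269. ] yaw 36.83 xaxis [-0.0016 -0.0033 -1.    ] F [-0.1 -1.3 -0.3] M [-0.   -0.04 -0.  ] w0.319
shares [ 0.73 -0.1  -9.62]
turn shares [ 0.02  -0.002  0.001]
tip [601.5 -53.9 147.5]
```

{"op": "play_rows", "data": {"targets": [{"claw": 1, "linear": [0, -0.01, -1], "rotation": [0, 0, 0]}, {"claw": 1, "linear": [0, -0.01, -1], "rotation": [0, 0, 0]}, {"claw": 1, "linear": [0, -0.01, -1], "rotation": [0, 0, 0]}, {"claw": 1, "linear": [0, -0.01, -1], "rotation": [0, 0, 0]}, {"claw": 1, "linear": [0, -0.01, -1], "rotation": [0, 0, 0]}, {"claw": 1, "linear": [0, -0.01, -1], "rotation": [0, 0, 0]}, {"claw": 1, "linear": [0, -0.01, -1], "rotation": [0, 0, 0]}, {"claw": 1, "linear": [0, -0.01, -1], "rotation": [0, 0, 0]}, {"claw": 1, "linear": [0, -0.01, -0.8], "rotation": [0, 0, 0]}, {"claw": 1, "linear": [0, 0, -0.4], "rotation": [0, 0, 0]}]}}

```text
time: 26.02
position: [0.4172, -0.1893, 0.2642]
tool_rot: [-0.51, 1.518, 0.519]
ft_force: [-0.1, 0.1, -0.6]
grip_width: 0.318
```

{"op": "play_rows", "data": {"targets": [{"claw": 1, "linear": [0, 0, 0], "rotation": [0, 0, 0]}, {"claw": 1, "linear": [0, 0, 0], "rotation": [0, 0, 0]}]}}

```text
time: 26.18
position: [0.4168, -0.1898, 0.2641]
tool_rot: [-0.508, 1.519, 0.517]
ft_force: [0.7, 0.3, -0.9]
grip_width: 0.318
```

```bash
python3 - <<'E'
from h import *
tipgo((.4113,-.2,.11),35)
E
```

```text
t26.2 pos [ 416.8 -189.8  264.1] yaw 37.46 xaxis [-0.0108  0.0028 -0.9999] F [ 0.7  0.3 -0.9] M [ 0.04 -0.06  0.02] w0.318
shares [ 1.31 -0.2  -0.41]
turn shares [ 0.027 -0.004 -0.006]
tip [ 415.5 -189.5  142.6]
```

{"op": "play_rows", "data": {"targets": [{"claw": 1, "linear": [0.2, -0.22, -0.43], "rotation": [0, -0.004, -0.006]}, {"claw": 1, "linear": [0.4, 0, 0], "rotation": [0, 0, 0]}, {"claw": 1, "linear": [0.3, 0, 0], "rotation": [0, 0, 0]}, {"claw": 1, "linear": [0, 0, 0], "rotation": [0, 0, 0]}]}}

```text
time: 26.52
position: [0.4145, -0.1988, 0.2389]
tool_rot: [-0.517, 1.508, 0.515]
ft_force: [-0.8, 1.1, -0.5]
grip_width: 0.314
```

```bash
python3 - <<'E'
from h import *
tipgo((.4113,-.2,.016),35)
E
```

```text
t26.5 pos [ 414.5 -198.8  238.9] yaw 37.79 xaxis [ 9.e-04 -9.e-04 -1.e+00] F [-0.8  1.1 -0.5] M [ 0.06 -0.04 -0.01] w0.314
shares [ 4.06  0.04 -0.13]
turn shares [0.031 0.    0.001]
tip [ 414.6 -198.9  117.4]
```

{"op": "play_rows", "data": {"targets": [{"claw": 1, "linear": [0.5, 0.04, -0.13], "rotation": [0, 0, 0]}, {"claw": 1, "linear": [0.6, 0, 0], "rotation": [0, 0, 0]}, {"claw": 1, "linear": [0.6, 0, 0], "rotation": [0, 0, 0]}, {"claw": 1, "linear": [0.6, 0, 0], "rotation": [0, 0, 0]}, {"claw": 1, "linear": [0.6, 0, 0], "rotation": [0, 0, 0]}, {"claw": 1, "linear": [0.5, 0, 0], "rotation": [0, 0, 0]}, {"claw": 1, "linear": [0, 0, 0], "rotation": [0, 0, 0]}]}}

```text
time: 27.1
position: [0.4134, -0.1958, 0.1473]
tool_rot: [-0.521, 1.508, 0.523]
ft_force: [0.2, 0.1, -2.1]
grip_width: 0.319
```

```bash
python3 - <<'E'
from h import *
tipgo((.4113,-.2,.013),38)
E
```

```text
t27.1 pos [ 413.4 -195.8  147.3] yaw 38.19 xaxis [-1.7e-03  9.0e-04 -1.0e+00] F [ 0.2  0.1 -2.1] M [0.08 0.06 0.03] w0.319
shares [ 0.51 -0.08 -0.17]
turn shares [ 0.002 -0.    -0.001]
tip [ 413.2 -195.7   25.8]
```

{"op": "play_rows", "data": {"targets": [{"claw": 1, "linear": [0.25, -0.1, -0.2], "rotation": [0, 0, 0]}, {"claw": 1, "linear": [0.2, 0, 0], "rotation": [0, 0, 0]}, {"claw": 1, "linear": [0.1, 0, 0], "rotation": [0, 0, 0]}, {"claw": 1, "linear": [0.05, 0, 0], "rotation": [0, 0, 0]}]}}

```text
time: 27.43
position: [0.4119, -0.2006, 0.1327]
tool_rot: [-0.522, 1.508, 0.525]
ft_force: [-5.4, 2.3, 13.3]
grip_width: 0.319
```

```bash
python3 - <<'E'
from h import *
tipgo((.4113,-.2,.013),38)
E
```

```text
t27.4 pos [ 411.9 -200.6  132.7] yaw 38.30 xaxis [-0.0015  0.001  -1.    ] F [-5.4  2.3 13.3] M [ 0.41  1.19 -0.02] w0.319
shares [-0.07  0.03 -0.  ]
turn shares [ 0.003 -0.    -0.001]
tip [ 411.7 -200.5   11.2]
```

{"op": "play_rows", "data": {"targets": [{"claw": 0.4, "linear": [0, 0, 0], "rotation": [0, 0, 0]}, {"claw": 0.4, "linear": [0, 0, 0], "rotation": [0, 0, 0]}, {"claw": 0.4, "linear": [0, 0, 0], "rotation": [0, 0, 0]}, {"claw": 0.4, "linear": [0, 0, 0], "rotation": [0, 0, 0]}, {"claw": 0.4, "linear": [-0.8, 0, 0], "rotation": [0, 0, 0]}, {"claw": 0.4, "linear": [-1, 0, 0], "rotation": [0, 0, 0]}, {"claw": 0.4, "linear": [-1, 0, 0], "rotation": [0, 0, 0]}, {"claw": 0.4, "linear": [-1, 0, 0], "rotation": [0, 0, 0]}, {"claw": 0.4, "linear": [-0.5, 0, 0], "rotation": [0.07, 0, 0]}, {"claw": 0.4, "linear": [0, 0, 0], "rotation": [0.07, 0, 0]}], "newtons": 25}}

```text
time: 28.27
position: [0.4129, -0.2012, 0.247]
tool_rot: [-0.347, 1.541, 0.346]
ft_force: [1.0, 0.5, 0.6]
grip_width: 0.598
```

{"op": "play_rows", "data": {"targets": [{"claw": 0.4, "linear": [0, 1, 0.3], "rotation": [0.07, 0, 0]}, {"claw": 0.4, "linear": [0, 1, 0.2], "rotation": [0.07, 0, 0]}, {"claw": 0.4, "linear": [0, 1, 0.2], "rotation": [0.07, 0, 0]}, {"claw": 0.4, "linear": [0, 1, 0.2], "rotation": [0, 0, 0]}, {"claw": 0.4, "linear": [0, 1, 0.2], "rotation": [0, 0, 0]}, {"claw": 0.4, "linear": [0, 1, 0.2], "rotation": [0, 0, 0]}, {"claw": 0.4, "linear": [0, 1, 0.2], "rotation": [0, 0, 0]}, {"claw": 0.4, "linear": [0, 1, 0.2], "rotation": [0, 0, 0]}, {"claw": 0.4, "linear": [0, 1, 0.2], "rotation": [0, 0, 0]}, {"claw": 0.4, "linear": [0, 1, 0.2], "rotation": [0, 0, 0]}]}}

```text
time: 29.1
position: [0.4277, 0.0563, 0.2513]
tool_rot: [-0.063, 1.555, 0.055]
ft_force: [0.5, -0.4, -0.3]
grip_width: 0.599
```

```bash
python3 - <<'E'
from h import *
go((.49,.25,.24),2)
E
```

```text
t29.1 pos [427.7  56.3 251.3] yaw 4.31 xaxis [ 0.0152 -0.0046 -0.9999] F [ 0.5 -0.4 -0.3] M [ 0.   -0.   -0.01] w0.599
shares [0.46 7.54 3.06]
turn shares [0.026 0.009 0.003]
```

{"op": "play_rows", "data": {"targets": [{"claw": 0.4, "linear": [0, 1, 0.4], "rotation": [0.02, 0.009, 0.003]}, {"claw": 0.4, "linear": [0, 1, 0.4], "rotation": [0, 0, 0]}, {"claw": 0.4, "linear": [0, 1, 0.4], "rotation": [0, 0, 0]}, {"claw": 0.4, "linear": [0, 1, 0.4], "rotation": [0, 0, 0]}, {"claw": 0.4, "linear": [0, 1, 0.4], "rotation": [0, 0, 0]}, {"claw": 0.4, "linear": [0, 1, 0.4], "rotation": [0, 0, 0]}, {"claw": 0.4, "linear": [0, 1, 0.4], "rotation": [0, 0, 0]}, {"claw": 0.4, "linear": [0, 0.5, 0.3], "rotation": [0, 0, 0]}, {"claw": 0.4, "linear": [0, 0, 0], "rotation": [0, 0, 0]}, {"claw": 0.4, "linear": [0, 0, 0], "rotation": [0, 0, 0]}]}}

```text
time: 29.93
position: [0.4977, 0.265, 0.2527]
tool_rot: [-0.036, 1.566, 0.044]
ft_force: [0.5, -1.0, -0.3]
grip_width: 0.601
```

```bash
python3 - <<'E'
from h import *
s,_=pose();np.save("o_st.npy",s,allow_pickle=True);im=get_image("wrist");cv2.imwrite("pics/o.png",im)
b=get_image("side");cv2.imwrite("pics/ob.png",b)
im2=im.copy();im2[240:400,0:160]=cv2.resize(b[190:310,250:370],(160,160))
cv2.imwrite("pics/o2.png",im2)
E
```

```text
t29.9 pos [497.7 265.  252.7] yaw 2.93 xaxis [ 0.0044  0.0049 -1.    ] F [ 0.5 -1.  -0.3] M [-0.03  0.03 -0.01] w0.601
```

View pics/o2.png

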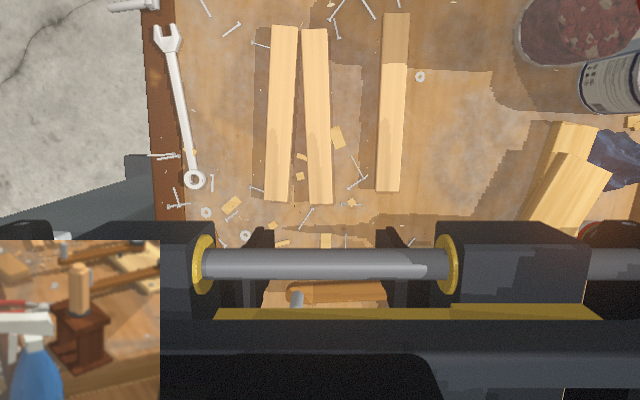

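```bash
cat > l.py <<'E'
from h import *
s=np.load("o_st.npy",allow_pickle=True).item()
for n,q in dict(A=[(272,25),(298,27),(290,203),(264,201)],B=[(303,30),(327,29),(333,202),(309,204)],C=[(383,13),(410,14),(399,191),(376,190)]).items():
    P=plane("wrist",q,.016,s)[:,:2];a=P[:2].mean(0)-P[2:].mean(0);print(n,P.round(3).tolist(),"c",P.mean(0).round(4),"yaw",np.degrees(np.arctan2(-a[0],a[1])).round(1),np.linalg.norm(a).round(3))
O=np.array([.6725,.0639]);y=np.radians(6.68);E=np.array([[np.cos(y),-np.sin(y)],[np.sin(y),np.cos(y)]])
for x in (-.045,-.097,-.149): print("place",x,(O+E@[x,0]).round(4), "off -.05:",(O+E@[x,-.05]).round(4))
E
python3 l.py; python3 -c "
from h import *
go((.572,.34,.05),-3)"
```

```text
A [[0.433, 0.425], [0.461, 0.425], [0.457, 0.226], [0.425, 0.227]] c [0.4442 0.3257] yaw -1.6 0.199
B [[0.467, 0.422], [0.493, 0.424], [0.51, 0.23], [0.481, 0.226]] c [0.4877 0.3255] yaw 4.7 0.196
C [[0.553, 0.443], [0.582, 0.444], [0.59, 0.248], [0.562, 0.248]] c [0.5719 0.3456] yaw 2.6 0.196
place -0.045 [0.6278 0.0587] off -.05: [0.6336 0.009 ]
place -0.097 [0.5762 0.0526] off -.05: [0.582 0.003]
place -0.149 [0.5245 0.0466] off -.05: [ 0.5303 -0.0031]
t30.0 pos [497.7 263.8 252.9] yaw 2.83 xaxis [ 0.0049  0.0044 -1.    ] F [-0.1 -0.8 -0.4] M [-0.05  0.06  0.02] w0.599
shares [8.14 2.86 3.08]
turn shares [ 0.065  0.003 -0.003]
```

{"op": "play_rows", "data": {"targets": [{"claw": 0.4, "linear": [0.5, 0.8, 0.8], "rotation": [0, 0, 0]}, {"claw": 0.4, "linear": [0.8, 0.8, 0.8], "rotation": [0, 0, 0]}, {"claw": 0.4, "linear": [1, 0.8, 0.8], "rotation": [0, 0, 0]}, {"claw": 0.4, "linear": [1, 0.7, 0.7], "rotation": [0, 0, 0]}, {"claw": 0.4, "linear": [1, 0, 0], "rotation": [0, 0, 0]}, {"claw": 0.4, "linear": [1, 0, 0], "rotation": [0, 0, 0]}, {"claw": 0.4, "linear": [1, 0, 0], "rotation": [0, 0, 0]}, {"claw": 0.4, "linear": [1, 0, 0], "rotation": [0, 0, 0]}, {"claw": 0.4, "linear": [0, 0, 0], "rotation": [0, 0, 0]}]}}

```text
time: 30.78
position: [0.583, 0.3326, 0.0699]
tool_rot: [-0.026, 1.552, 0.021]
ft_force: [-1.6, -2.0, -1.4]
grip_width: 0.602
```

```bash
python3 -c "
from h import *
go((.572,.3455,.007),2.6)"
```

```text
t30.8 pos [583.  332.6  69.9] yaw 1.72 xaxis [ 0.0183 -0.0026 -0.9998] F [-1.6 -2.  -1.4] M [-0.08  0.19  0.  ] w0.602
shares [ 2.51  0.54 -0.47]
turn shares [-0.01   0.012  0.002]
```

{"op": "play_rows", "data": {"targets": [{"claw": 0.4, "linear": [0.2, 0.54, -0.47], "rotation": [-0.01, 0.012, 0]}, {"claw": 0.4, "linear": [0.8, 0, 0], "rotation": [0, 0, 0]}, {"claw": 0.4, "linear": [0.8, 0, 0], "rotation": [0, 0, 0]}, {"claw": 0.4, "linear": [0.6, 0, 0], "rotation": [0, 0, 0]}, {"claw": 0.4, "linear": [0, 0, 0], "rotation": [0, 0, 0]}, {"claw": 1, "linear": [0, 0, 0], "rotation": [0, 0, 0]}, {"claw": 1, "linear": [0, 0, 0], "rotation": [0, 0, 0]}, {"claw": 1, "linear": [0, 0, 0], "rotation": [0, 0, 0]}, {"claw": 1, "linear": [0, 0, 0], "rotation": [0, 0, 0]}, {"claw": 1, "linear": [0, 0, 0], "rotation": [0, 0, 0]}], "newtons": 30}}

```text
time: 31.62
position: [0.5742, 0.3493, 0.0214]
tool_rot: [-0.033, 1.561, 0.038]
ft_force: [0.8, 0.1, -0.3]
grip_width: 0.305
```

```bash
python3 -c "
from h import *
go((.572,.3455,.12),6.7)"
```

```text
t31.6 pos [574.2 349.3  21.4] yaw 2.57 xaxis [ 0.0092  0.0035 -1.    ] F [ 0.8  0.1 -0.3] M [-0.05 -0.02  0.02] w0.305
shares [-3.95 -0.14 -0.06]
turn shares [-0.046  0.006 -0.002]
```

{"op": "play_rows", "data": {"targets": [{"claw": 0.4, "linear": [0, -0.1, -0.05], "rotation": [0, 0.006, 0]}, {"claw": 0.4, "linear": [0, 0, 0], "rotation": [0, 0, 0]}, {"claw": 0.4, "linear": [0, 0, 0], "rotation": [0, 0, 0]}, {"claw": 0.4, "linear": [0, 0, 0], "rotation": [0, 0, 0]}, {"claw": 0.4, "linear": [0.4, 0, 0], "rotation": [0, 0, 0]}, {"claw": 0.4, "linear": [0.3, 0, 0], "rotation": [0, 0, 0]}]}}

```text
time: 32.12
position: [0.5756, 0.3475, 0.0068]
tool_rot: [-0.03, 1.566, 0.039]
ft_force: [-1.0, -0.5, -0.1]
grip_width: 0.587
```

```bash
python3 -c "
from h import *
go((.572,.3455,.006),2.6)"
```

```text
t32.1 pos [575.6 347.5   6.8] yaw 2.51 xaxis [ 0.0046  0.006  -1.    ] F [-1.  -0.5 -0.1] M [-0.    0.03 -0.03] w0.587
shares [ 0.03 -0.07 -0.15]
turn shares [-0.001  0.003 -0.004]
```

{"op": "play_rows", "data": {"targets": [{"claw": 1, "linear": [0, -0.05, -0.12], "rotation": [0, 0, 0]}, {"claw": 1, "linear": [0, 0, 0], "rotation": [0, 0, 0]}, {"claw": 1, "linear": [0, 0, 0], "rotation": [0, 0, 0]}, {"claw": 1, "linear": [0, 0, 0], "rotation": [0, 0, 0]}, {"claw": 1, "linear": [0, 0, 0], "rotation": [0, 0, 0]}, {"claw": 1, "linear": [0, 0, 0], "rotation": [0, 0, 0]}], "newtons": 35}}

```text
time: 32.62
position: [0.5701, 0.3447, 0.0026]
tool_rot: [-0.032, 1.571, 0.037]
ft_force: [0.6, 0.0, -0.2]
grip_width: 0.339
```

```bash
python3 -c "
from h import *
go((.6278,.0587,.12),6.7)"
```

```text
t32.6 pos [570.1 344.7   2.6] yaw 2.54 xaxis [-5.0e-04  3.1e-03 -1.0e+00] F [ 0.6  0.  -0.2] M [-0.01  0.05 -0.02] w0.339
shares [ -4.73 -11.52   1.8 ]
turn shares [-0.046 -0.    -0.002]
```

{"op": "play_rows", "data": {"targets": [{"claw": 1, "linear": [-0.8, 0, 0], "rotation": [0, 0, 0]}, {"claw": 1, "linear": [-1, 0, 0], "rotation": [0, 0, 0]}, {"claw": 1, "linear": [-1, 0, 0], "rotation": [0, 0, 0]}, {"claw": 1, "linear": [-1, 0, 0], "rotation": [0, 0, 0]}, {"claw": 1, "linear": [-1, -0.6, 0.15], "rotation": [-0.015, 0, 0]}, {"claw": 1, "linear": [0, -1, 0.15], "rotation": [-0.015, 0, 0]}, {"claw": 1, "linear": [0, -1, 0.15], "rotation": [-0.015, 0, 0]}, {"claw": 1, "linear": [0, -1, 0.15], "rotation": [0, 0, 0]}, {"claw": 1, "linear": [0, -1, 0.15], "rotation": [0, 0, 0]}, {"claw": 1, "linear": [0, -1, 0.15], "rotation": [0, 0, 0]}]}}

```text
time: 33.45
position: [0.6035, 0.2138, 0.1293]
tool_rot: [-0.099, 1.569, 0.114]
ft_force: [0.4, 0.9, -0.9]
grip_width: 0.343
```

{"op": "play_rows", "data": {"targets": [{"claw": 1, "linear": [0, -1, 0.15], "rotation": [0, 0, 0]}, {"claw": 1, "linear": [0, -1, 0.15], "rotation": [0, 0, 0]}, {"claw": 1, "linear": [0, -1, 0.15], "rotation": [0, 0, 0]}, {"claw": 1, "linear": [0, -1, 0.15], "rotation": [0, 0, 0]}, {"claw": 1, "linear": [0, -0.8, 0.15], "rotation": [0, 0, 0]}, {"claw": 1, "linear": [0, 0, 0], "rotation": [0, 0, 0]}, {"claw": 1, "linear": [0, 0, 0], "rotation": [0, 0, 0]}]}}

```text
time: 34.03
position: [0.6414, 0.0828, 0.1299]
tool_rot: [-0.095, 1.566, 0.103]
ft_force: [-0.1, 1.1, -0.6]
grip_width: 0.338
```

```bash
python3 -c "
from h import *
go((.6278,.0587,.06),6.7)"
```

```text
t34.0 pos [641.4  82.8 129.9] yaw 7.21 xaxis [ 0.0024  0.0052 -1.    ] F [-0.1  1.1 -0.6] M [ 0.07 -0.06  0.01] w0.338
shares [ 2.79 -0.9  -0.67]
turn shares [ 0.006  0.002 -0.003]
```

{"op": "play_rows", "data": {"targets": [{"claw": 1, "linear": [0.2, -0.95, -0.7], "rotation": [0.006, 0.002, -0.003]}, {"claw": 1, "linear": [0.9, -0.05, -0.05], "rotation": [0, 0, 0]}, {"claw": 1, "linear": [0.9, 0, 0], "rotation": [0, 0, 0]}, {"claw": 1, "linear": [0.9, 0, 0], "rotation": [0, 0, 0]}, {"claw": 1, "linear": [0, 0, 0], "rotation": [0, 0, 0]}]}}

```text
time: 34.45
position: [0.6266, 0.0604, 0.0581]
tool_rot: [-0.093, 1.563, 0.097]
ft_force: [-1.7, -0.9, -0.5]
grip_width: 0.341
```

```bash
python3 -c "
from h import *
go((.6278,.0587,.0345),6.7)"
```

```text
t34.5 pos [626.6  60.4  58.1] yaw 6.92 xaxis [ 0.0059  0.003  -1.    ] F [-1.7 -0.9 -0.5] M [-0.    0.1   0.07] w0.341
shares [ 0.94 -0.07  0.03]
turn shares [ 0.002  0.004 -0.001]
```

Good; lower until contact, open, rise, and start back to the laths.

{"op": "play_rows", "data": {"targets": [{"claw": 1, "linear": [0.4, -0.06, 0.02], "rotation": [0, 0.004, 0]}, {"claw": 1, "linear": [0.35, 0, 0], "rotation": [0, 0, 0]}, {"claw": 1, "linear": [0.15, 0, 0], "rotation": [0, 0, 0]}, {"claw": 1, "linear": [0.1, 0, 0], "rotation": [0, 0, 0]}]}}

```text
time: 34.78
position: [0.6286, 0.0633, 0.0342]
tool_rot: [-0.095, 1.566, 0.102]
ft_force: [-5.7, -2.6, 23.9]
grip_width: 0.34
```

```bash
python3 -c "
from h import *
go((.6278,.0587,.0345),6.7)"
```

```text
t34.8 pos [628.6  63.3  34.2] yaw 7.20 xaxis [ 0.0019  0.0042 -1.    ] F [-5.7 -2.6 23.9] M [-0.76  1.41  0.  ] w0.340
shares [-0.01 -0.18 -0.05]
turn shares [ 0.006  0.002 -0.002]
```

{"op": "play_rows", "data": {"targets": [{"claw": 0.45, "linear": [0, 0, 0], "rotation": [0, 0, 0]}, {"claw": 0.45, "linear": [0, 0, 0], "rotation": [0, 0, 0]}, {"claw": 0.45, "linear": [0, 0, 0], "rotation": [0, 0, 0]}, {"claw": 0.45, "linear": [-0.8, 0, 0], "rotation": [0, 0, 0]}, {"claw": 0.517, "linear": [-1, 0, 0], "rotation": [0, 0, 0]}, {"claw": 0.517, "linear": [-1, 0, 0], "rotation": [0, 0, 0]}, {"claw": 0.517, "linear": [0, 1, -0.45], "rotation": [0.01, 0, 0]}, {"claw": 0.517, "linear": [0, 1, -0.45], "rotation": [0.01, 0, 0]}, {"claw": 0.517, "linear": [0, 1, -0.45], "rotation": [0, 0, 0]}, {"claw": 0.517, "linear": [0, 1, -0.45], "rotation": [0, 0, 0]}]}}

```text
time: 35.62
position: [0.5794, 0.153, 0.1126]
tool_rot: [-0.06, 1.556, 0.063]
ft_force: [-0.3, -0.2, -0.1]
grip_width: 0.486
```

{"op": "play_rows", "data": {"targets": [{"claw": 0.517, "linear": [0, 1, -0.45], "rotation": [0, 0, 0]}, {"claw": 0.517, "linear": [0, 1, -0.45], "rotation": [0, 0, 0]}, {"claw": 0.517, "linear": [0, 1, -0.45], "rotation": [0, 0, 0]}, {"claw": 0.517, "linear": [0, 1, -0.45], "rotation": [0, 0, 0]}, {"claw": 0.517, "linear": [0, 0.9, -0.45], "rotation": [0, 0, 0]}, {"claw": 0.517, "linear": [0, 0, 0], "rotation": [0, 0, 0]}, {"claw": 0.517, "linear": [0, 0, 0], "rotation": [0, 0, 0]}]}}

```text
time: 36.2
position: [0.5083, 0.2849, 0.1175]
tool_rot: [-0.062, 1.546, 0.075]
ft_force: [0.7, -0.4, -0.5]
grip_width: 0.486
```

```bash
python3 -c "
from h import *
s,_=pose();im=get_image('wrist');cv2.imwrite('pics/p.png',im)
go((.496,.276,.03),4.7)"
```

```text
t36.2 pos [508.3 284.9 117.5] yaw 5.01 xaxis [ 0.0231  0.0092 -0.9997] F [ 0.7 -0.4 -0.5] M [-0.07 -0.   -0.01] w0.486
t36.2 pos [508.  285.7 117.6] yaw 5.03 xaxis [ 0.0226  0.0103 -0.9997] F [-0.2  0.6  0.7] M [ 0.03  0.05 -0.02] w0.484
shares [ 3.49 -0.37 -0.59]
turn shares [ 0.004  0.015 -0.005]
```

Correct and descend to just above the laths.

{"op": "play_rows", "data": {"targets": [{"claw": 0.517, "linear": [0.3, -0.37, -0.5], "rotation": [0.003, 0.015, -0.005]}, {"claw": 0.517, "linear": [0.9, 0, 0], "rotation": [0, 0, 0]}, {"claw": 0.517, "linear": [0.9, 0, 0], "rotation": [0, 0, 0]}, {"claw": 0.517, "linear": [0.9, 0, 0], "rotation": [0, 0, 0]}, {"claw": 0.517, "linear": [0.3, 0, 0], "rotation": [0, 0, 0]}, {"claw": 0.517, "linear": [0, 0, 0], "rotation": [0, 0, 0]}]}}

```text
time: 36.75
position: [0.4986, 0.2649, 0.0319]
tool_rot: [-0.059, 1.572, 0.051]
ft_force: [-1.2, 0.5, -0.2]
grip_width: 0.484
```

```bash
python3 -c "
from h import *
go((.496,.276,.005),4.7)"
```

```text
t36.8 pos [498.6 264.9  31.9] yaw 4.04 xaxis [-0.002  -0.0051 -1.    ] F [-1.2  0.5 -0.2] M [-0.04  0.02  0.04] w0.484
shares [ 1.07  0.46 -0.07]
turn shares [-0.007 -0.002  0.003]
```

{"op": "play_rows", "data": {"targets": [{"claw": 0.517, "linear": [0, 0.35, -0.13], "rotation": [-0.007, 0, 0]}, {"claw": 0.517, "linear": [0, 0, -0.02], "rotation": [0, 0, 0]}, {"claw": 0.517, "linear": [0.35, 0, 0], "rotation": [0, 0, 0]}, {"claw": 0.517, "linear": [0.35, 0, 0], "rotation": [0, 0, 0]}, {"claw": 0.517, "linear": [0.3, 0, 0], "rotation": [0, 0, 0]}]}}

```text
time: 37.17
position: [0.4974, 0.2732, 0.0098]
tool_rot: [-0.064, 1.566, 0.059]
ft_force: [0.0, -0.8, 0.7]
grip_width: 0.483
```

```bash
python3 -c "
from h import *
go((.496,.276,.005),4.7)"
```

```text
t37.2 pos [497.4 273.2   9.8] yaw 4.50 xaxis [ 0.0038 -0.0033 -1.    ] F [ 0.  -0.8  0.7] M [ 0.04 -0.04 -0.04] w0.483
shares [ 0.19  0.12 -0.05]
turn shares [-0.002  0.002  0.002]
```

{"op": "play_rows", "data": {"targets": [{"claw": 0.517, "linear": [0.2, 0, -0.05], "rotation": [0, 0, 0]}, {"claw": 0.517, "linear": [0.05, 0, 0], "rotation": [0, 0, 0]}, {"claw": 1, "linear": [0, 0, 0], "rotation": [0, 0, 0]}, {"claw": 1, "linear": [0, 0, 0], "rotation": [0, 0, 0]}, {"claw": 1, "linear": [0, 0, 0], "rotation": [0, 0, 0]}, {"claw": 1, "linear": [0, 0, 0], "rotation": [0, 0, 0]}, {"claw": 1, "linear": [0, 0, 0], "rotation": [0, 0, 0]}], "newtons": 45}}

```text
time: 37.75
position: [0.4949, 0.2727, 0.001]
tool_rot: [-0.066, 1.569, 0.059]
ft_force: [0.1, -0.1, -0.2]
grip_width: 0.338
```

```bash
python3 -c "
from h import *
go((.582,.003,.12),6.7)"
```

```text
t37.8 pos [494.9 272.7   1. ] yaw 4.55 xaxis [ 0.0012 -0.0045 -1.    ] F [ 0.1 -0.1 -0.2] M [-0.01  0.02 -0.  ] w0.338
shares [ -4.71 -11.05   2.62]
turn shares [-0.024  0.     0.003]
```

{"op": "play_rows", "data": {"targets": [{"claw": 1, "linear": [-0.8, 0, 0], "rotation": [0, 0, 0]}, {"claw": 1, "linear": [-1, 0, 0], "rotation": [0, 0, 0]}, {"claw": 1, "linear": [-1, 0, 0], "rotation": [0, 0, 0]}, {"claw": 1, "linear": [-1, 0, 0], "rotation": [0, 0, 0]}, {"claw": 1, "linear": [-1, -0.6, 0.2], "rotation": [-0.012, 0, 0]}, {"claw": 1, "linear": [0, -1, 0.2], "rotation": [-0.012, 0, 0]}, {"claw": 1, "linear": [0, -1, 0.2], "rotation": [0, 0, 0]}, {"claw": 1, "linear": [0, -1, 0.2], "rotation": [0, 0, 0]}, {"claw": 1, "linear": [0, -1, 0.2], "rotation": [0, 0, 0]}, {"claw": 1, "linear": [0, -1, 0.2], "rotation": [0, 0, 0]}]}}

```text
time: 38.58
position: [0.5403, 0.1418, 0.1302]
tool_rot: [-0.106, 1.563, 0.106]
ft_force: [1.0, -0.7, -0.1]
grip_width: 0.34
```

{"op": "play_rows", "data": {"targets": [{"claw": 1, "linear": [0, -1, 0.2], "rotation": [0, 0, 0]}, {"claw": 1, "linear": [0, -1, 0.2], "rotation": [0, 0, 0]}, {"claw": 1, "linear": [0, -1, 0.2], "rotation": [0, 0, 0]}, {"claw": 1, "linear": [0, -1, 0.2], "rotation": [0, 0, 0]}, {"claw": 1, "linear": [0, -1, 0.2], "rotation": [0, 0, 0]}, {"claw": 1, "linear": [0, -0.3, 0], "rotation": [0, 0, 0]}, {"claw": 1, "linear": [0, 0, 0], "rotation": [0, 0, 0]}]}}

```text
time: 39.17
position: [0.5864, -0.0005, 0.1327]
tool_rot: [-0.103, 1.558, 0.095]
ft_force: [0.0, 0.5, -1.3]
grip_width: 0.341
```

```bash
python3 -c "
from h import *
go((.5814,.0079,.055),6.7)"
```

```text
t39.2 pos [ 5.864e+02 -5.000e-01  1.327e+02] yaw 7.23 xaxis [ 0.0109 -0.0039 -0.9999] F [ 0.   0.5 -1.3] M [-0.01  0.06 -0.01] w0.341
shares [ 3.1   0.37 -0.19]
turn shares [0.006 0.007 0.003]
```

{"op": "play_rows", "data": {"targets": [{"claw": 1, "linear": [0.3, 0.4, -0.2], "rotation": [0.006, 0.007, 0.003]}, {"claw": 1, "linear": [0.9, 0, 0], "rotation": [0, 0, 0]}, {"claw": 1, "linear": [0.9, 0, 0], "rotation": [0, 0, 0]}, {"claw": 1, "linear": [0.9, 0, 0], "rotation": [0, 0, 0]}, {"claw": 1, "linear": [0, 0, 0], "rotation": [0, 0, 0]}]}}

```text
time: 39.58
position: [0.578, 0.0198, 0.0558]
tool_rot: [-0.091, 1.569, 0.099]
ft_force: [-1.5, 0.4, -1.6]
grip_width: 0.342
```

```bash
python3 -c "
from h import *
go((.5814,.0079,.034),6.7)"
```

```text
t39.6 pos [578.   19.8  55.8] yaw 6.92 xaxis [-2.0e-04  5.1e-03 -1.0e+00] F [-1.5  0.4 -1.6] M [-0.05  0.18 -0.01] w0.342
shares [ 0.87 -0.49  0.08]
turn shares [ 0.002  0.    -0.003]
```

{"op": "play_rows", "data": {"targets": [{"claw": 1, "linear": [0.2, -0.5, 0.08], "rotation": [0, 0, 0]}, {"claw": 1, "linear": [0.3, 0, 0], "rotation": [0, 0, 0]}, {"claw": 1, "linear": [0.25, 0, 0], "rotation": [0, 0, 0]}, {"claw": 1, "linear": [0.1, 0, 0], "rotation": [0, 0, 0]}, {"claw": 1, "linear": [0.1, 0, 0], "rotation": [0, 0, 0]}]}}

```text
time: 40.0
position: [0.5819, 0.0135, 0.0326]
tool_rot: [-0.094, 1.567, 0.106]
ft_force: [-2.2, 0.7, 8.9]
grip_width: 0.34
```

```bash
python3 -c "
from h import *
go((.5814,.0079,.034),6.7)"
```

```text
t40.0 pos [581.9  13.5  32.6] yaw 7.31 xaxis [ 0.0012  0.008  -1.    ] F [-2.2  0.7  8.9] M [-0.09  0.4  -0.07] w0.340
shares [-0.06 -0.22 -0.05]
turn shares [ 0.007  0.001 -0.005]
```

{"op": "play_rows", "data": {"targets": [{"claw": 0.57, "linear": [0, 0, 0], "rotation": [0, 0, 0]}, {"claw": 0.57, "linear": [0, 0, 0], "rotation": [0, 0, 0]}, {"claw": 0.57, "linear": [0, 0, 0], "rotation": [0, 0, 0]}, {"claw": 0.57, "linear": [-0.8, 0, 0], "rotation": [0, 0, 0]}, {"claw": 0.4, "linear": [-1, 0, 0], "rotation": [0, 0, 0]}, {"claw": 0.4, "linear": [-1, 0, 0], "rotation": [0.05, 0, 0]}, {"claw": 0.4, "linear": [0, 1, -0.4], "rotation": [0.049, 0, 0]}, {"claw": 0.4, "linear": [0, 1, -0.45], "rotation": [0, 0, 0]}, {"claw": 0.4, "linear": [0, 1, -0.45], "rotation": [0, 0, 0]}, {"claw": 0.4, "linear": [0, 1, -0.45], "rotation": [0, 0, 0]}]}}

```text
time: 40.83
position: [0.5444, 0.1079, 0.1105]
tool_rot: [0.046, 1.56, -0.037]
ft_force: [0.1, -0.5, -0.2]
grip_width: 0.593
```

{"op": "play_rows", "data": {"targets": [{"claw": 0.4, "linear": [0, 1, -0.45], "rotation": [0, 0, 0]}, {"claw": 0.4, "linear": [0, 1, -0.45], "rotation": [0, 0, 0]}, {"claw": 0.4, "linear": [0, 1, -0.45], "rotation": [0, 0, 0]}, {"claw": 0.4, "linear": [0, 1, -0.45], "rotation": [0, 0, 0]}, {"claw": 0.4, "linear": [0, 1, -0.45], "rotation": [0, 0, 0]}, {"claw": 0.4, "linear": [0, 1, -0.45], "rotation": [0, 0, 0]}, {"claw": 0.4, "linear": [0, 1, -0.45], "rotation": [0, 0, 0]}, {"claw": 0.4, "linear": [0, 0.8, -0.4], "rotation": [0, 0, 0]}, {"claw": 0.4, "linear": [0, 0, 0], "rotation": [0, 0, 0]}, {"claw": 0.4, "linear": [0, 0, 0], "rotation": [0, 0, 0]}]}}

```text
time: 41.67
position: [0.4602, 0.3247, 0.1164]
tool_rot: [0.046, 1.55, -0.025]
ft_force: [0.1, -0.4, 0.4]
grip_width: 0.602
```

```bash
python3 -c "
from h import *
s,_=pose();im=get_image('wrist');cv2.imwrite('pics/q.png',im)
go((.4442,.3257,.03),-1.6)
P=[[.433,.425,.016],[.461,.425,.016],[.457,.226,.016],[.425,.227,.016]]
q=proj('wrist',P,s);print(q.round())
h=cv2.cvtColor(im,cv2.COLOR_BGR2HSV)
for r in range(60,220,30): 
  print(r,' '.join(str(v) for v in h[r,220:420:5,2]))
"
```

```text
t41.7 pos [460.2 324.7 116.4] yaw -2.62 xaxis [ 0.0209  0.0126 -0.9997] F [ 0.1 -0.4  0.4] M [-0.06  0.01  0.01] w0.602
t41.7 pos [459.9 325.1 116.5] yaw -2.62 xaxis [ 0.0206  0.0135 -0.9997] F [-0.9  0.9 -0.1] M [ 0.02  0.07 -0.01] w0.607
shares [ 3.45 -0.06 -0.7 ]
turn shares [-0.011  0.013 -0.009]
[[280.  71.]
 [317.  70.]
 [324. 310.]
 [288. 311.]]
60 188 188 187 193 189 190 186 185 185 179 174 177 182 180 177 178 177 179 180 178 175 175 182 145 142 144 148 150 148 141 186 147 151 155 154 154 157 159 160 153
90 186 187 188 186 186 182 181 181 152 156 151 154 242 247 245 246 247 244 247 248 160 179 180 177 147 144 146 144 141 146 141 139 142 144 144 143 142 139 143 146
120 195 194 183 178 177 185 180 184 156 152 157 158 213 246 248 245 248 246 246 248 166 178 180 179 181 181 178 176 171 174 167 173 173 170 169 173 185 173 168 170
150 185 186 179 177 179 177 180 176 149 157 156 160 163 246 245 246 248 246 244 247 171 184 184 181 178 177 178 179 179 180 174 174 172 169 163 174 175 172 164 172
180 180 185 183 176 178 185 174 179 181 146 157 157 157 242 243 244 247 243 243 248 167 185 183 182 179 177 180 179 176 179 180 176 177 177 175 175 174 179 177 182
210 193 190 189 187 176 178 177 182 177 149 151 148 151 242 240 241 244 241 243 247 160 179 178 178 182 180 175 179 176 175 174 230 229 229 183 181 180 175 173 184
```

{"op": "play_rows", "data": {"targets": [{"claw": 0.4, "linear": [0.3, -0.05, -0.6], "rotation": [-0.01, 0.013, -0.009]}, {"claw": 0.4, "linear": [0.9, 0, 0], "rotation": [0, 0, 0]}, {"claw": 0.4, "linear": [0.9, 0, 0], "rotation": [0, 0, 0]}, {"claw": 0.4, "linear": [0.9, 0, 0], "rotation": [0, 0, 0]}, {"claw": 0.4, "linear": [0.3, 0, 0], "rotation": [0, 0, 0]}, {"claw": 0.4, "linear": [0, 0, 0], "rotation": [0, 0, 0]}]}}

```text
time: 42.22
position: [0.4451, 0.3181, 0.0307]
tool_rot: [0.024, 1.573, -0.032]
ft_force: [-0.5, -0.6, 1.0]
grip_width: 0.602
```

```bash
python3 -c "
from h import *
go((.4442,.3257,.005),-1.6)"
```

```text
t42.2 pos [445.1 318.1  30.7] yaw -2.04 xaxis [-0.0026 -0.0053 -1.    ] F [-0.5 -0.6  1. ] M [-0.05  0.04  0.05] w0.602
shares [ 1.02  0.31 -0.05]
turn shares [-0.005 -0.002  0.003]
```

{"op": "play_rows", "data": {"targets": [{"claw": 0.4, "linear": [0.3, 0.3, -0.04], "rotation": [0, 0, 0]}, {"claw": 0.4, "linear": [0.4, 0, 0], "rotation": [0, 0, 0]}, {"claw": 0.4, "linear": [0.3, 0, 0], "rotation": [0, 0, 0]}, {"claw": 0.4, "linear": [0.1, 0, 0], "rotation": [0, 0, 0]}, {"claw": 1, "linear": [0, 0, 0], "rotation": [0, 0, 0]}, {"claw": 1, "linear": [0, 0, 0], "rotation": [0, 0, 0]}, {"claw": 1, "linear": [0, 0, 0], "rotation": [0, 0, 0]}, {"claw": 1, "linear": [0, 0, 0], "rotation": [0, 0, 0]}, {"claw": 1, "linear": [0, 0, 0], "rotation": [0, 0, 0]}, {"claw": 1, "linear": [0, 0, 0], "rotation": [0, 0, 0]}], "newtons": 40}}

```text
time: 43.05
position: [0.4466, 0.3263, 0.0041]
tool_rot: [0.027, 1.57, -0.033]
ft_force: [-0.5, -0.2, -1.1]
grip_width: 0.336
```

```bash
python3 -c "
from h import *
go((.5245,.0466,.12),6.7)"
```

```text
t43.0 pos [446.6 326.3   4.1] yaw -2.17 xaxis [ 0.001  -0.0037 -1.    ] F [-0.5 -0.2 -1.1] M [ 0.   -0.03  0.02] w0.336
shares [ -4.59 -11.08   3.54]
turn shares [-0.099  0.001  0.002]
```

{"op": "play_rows", "data": {"targets": [{"claw": 1, "linear": [-0.8, 0, 0], "rotation": [0, 0, 0]}, {"claw": 1, "linear": [-1, 0, 0], "rotation": [0, 0, 0]}, {"claw": 1, "linear": [-1, 0, 0], "rotation": [0, 0, 0]}, {"claw": 1, "linear": [-1, 0, 0], "rotation": [-0.05, 0, 0]}, {"claw": 1, "linear": [-1, 0, 0], "rotation": [-0.049, 0, 0]}, {"claw": 1, "linear": [0, -1, 0.1], "rotation": [0, 0, 0]}, {"claw": 1, "linear": [0, -1, 0.1], "rotation": [0, 0, 0]}, {"claw": 1, "linear": [0, -1, 0.1], "rotation": [0, 0, 0]}, {"claw": 1, "linear": [0, -1, 0.1], "rotation": [0, 0, 0]}, {"claw": 1, "linear": [0, -1, 0.1], "rotation": [0, 0, 0]}]}}

```text
time: 43.88
position: [0.4733, 0.2081, 0.1326]
tool_rot: [-0.11, 1.564, 0.111]
ft_force: [0.2, -0.1, -1.3]
grip_width: 0.344
```

{"op": "play_rows", "data": {"targets": [{"claw": 1, "linear": [0, -1, 0.1], "rotation": [0, 0, 0]}, {"claw": 1, "linear": [0, -1, 0.1], "rotation": [0, 0, 0]}, {"claw": 1, "linear": [0, -1, 0.1], "rotation": [0, 0, 0]}, {"claw": 1, "linear": [0, -1, 0.1], "rotation": [0, 0, 0]}, {"claw": 1, "linear": [0, -1, 0.1], "rotation": [0, 0, 0]}, {"claw": 1, "linear": [0, -0.9, 0.1], "rotation": [0, 0, 0]}, {"claw": 1, "linear": [0, 0, 0], "rotation": [0, 0, 0]}, {"claw": 1, "linear": [0, 0, 0], "rotation": [0, 0, 0]}]}}

```text
time: 44.55
position: [0.511, 0.0495, 0.1348]
tool_rot: [-0.105, 1.559, 0.101]
ft_force: [-0.2, 0.9, -0.8]
grip_width: 0.34
```

```bash
python3 -c "
from h import *
go((.5245,.0466,.06),6.7)"
```

```text
t44.5 pos [511.   49.5 134.8] yaw 7.53 xaxis [ 0.0095 -0.0021 -1.    ] F [-0.2  0.9 -0.8] M [0.04 0.02 0.02] w0.340
shares [ 3.   -0.17  0.49]
turn shares [0.009 0.006 0.002]
```

{"op": "play_rows", "data": {"targets": [{"claw": 1, "linear": [0.3, -0.2, 0.55], "rotation": [0.008, 0.006, 0.002]}, {"claw": 1, "linear": [0.8, 0, 0.02], "rotation": [0, 0, 0]}, {"claw": 1, "linear": [0.9, 0, 0.02], "rotation": [0, 0, 0]}, {"claw": 1, "linear": [0.7, 0, 0], "rotation": [0, 0, 0]}, {"claw": 1, "linear": [0, 0, 0], "rotation": [0, 0, 0]}]}}

```text
time: 44.97
position: [0.5286, 0.0503, 0.0679]
tool_rot: [-0.094, 1.563, 0.096]
ft_force: [-0.9, -0.9, -0.3]
grip_width: 0.339
```

```bash
python3 -c "
from h import *
go((.5245,.0466,.036),6.7)"
```

```text
t45.0 pos [528.6  50.3  67.9] yaw 6.96 xaxis [ 0.0055  0.0017 -1.    ] F [-0.9 -0.9 -0.3] M [-0.01  0.06 -0.05] w0.339
shares [ 1.27 -0.13 -0.19]
turn shares [ 0.003  0.004 -0.001]
```

{"op": "play_rows", "data": {"targets": [{"claw": 1, "linear": [0.4, -0.13, -0.2], "rotation": [0, 0.004, 0]}, {"claw": 1, "linear": [0.4, 0, -0.02], "rotation": [0, 0, 0]}, {"claw": 1, "linear": [0.35, 0, 0], "rotation": [0, 0, 0]}, {"claw": 1, "linear": [0.15, 0, 0], "rotation": [0, 0, 0]}, {"claw": 1, "linear": [0.1, 0, 0], "rotation": [0, 0, 0]}]}}

```text
time: 45.38
position: [0.524, 0.0491, 0.0352]
tool_rot: [-0.098, 1.568, 0.099]
ft_force: [-14.3, -2.0, 40.0]
grip_width: 0.341
```

```bash
python3 -c "
from h import *
go((.5245,.0466,.036),6.7)"
```

```text
t45.4 pos [524.   49.1  35.2] yaw 7.18 xaxis [ 6.e-04  8.e-04 -1.e+00] F [-14.3  -2.   40. ] M [-0.49  3.04 -0.05] w0.341
shares [-0.03 -0.1   0.01]
turn shares [ 0.005  0.    -0.   ]
```

{"op": "play_rows", "data": {"targets": [{"claw": 1, "linear": [-0.05, 0, 0], "rotation": [0, 0, 0]}, {"claw": 0.57, "linear": [0, 0, 0], "rotation": [0, 0, 0]}, {"claw": 0.57, "linear": [0, 0, 0], "rotation": [0, 0, 0]}, {"claw": 0.57, "linear": [0, 0, 0], "rotation": [0, 0, 0]}, {"claw": 0.57, "linear": [-0.8, 0, 0], "rotation": [0, 0, 0]}, {"claw": 0.57, "linear": [-1, 0, 0], "rotation": [0, 0, 0]}, {"claw": 0.57, "linear": [-1, -0.5, 0], "rotation": [0, 0, 0]}, {"claw": 0.57, "linear": [-1, -1, 0.5], "rotation": [0, 0, 0]}, {"claw": 0.57, "linear": [-1, -1, 0.5], "rotation": [0, 0, 0]}, {"claw": 0.57, "linear": [-1, -1, 0.5], "rotation": [0, 0, 0]}]}}

```text
time: 46.22
position: [0.5677, -0.0274, 0.1816]
tool_rot: [-0.106, 1.578, 0.113]
ft_force: [0.9, 0.2, 0.8]
grip_width: 0.425
```

{"op": "play_rows", "data": {"targets": [{"claw": 0.57, "linear": [-1, -1, 0.5], "rotation": [0, 0, 0]}, {"claw": 0.57, "linear": [-1, -0.5, 0], "rotation": [0, 0, 0]}, {"claw": 0.57, "linear": [0, 0, 0], "rotation": [0, 0, 0]}, {"claw": 0.57, "linear": [0, 0, 0], "rotation": [0, 0, 0]}]}}

```text
time: 46.55
position: [0.5915, -0.0729, 0.2388]
tool_rot: [-0.102, 1.568, 0.102]
ft_force: [-0.9, -0.4, -0.7]
grip_width: 0.43
```

```bash
python3 -c "
from h import *
s,_=pose();im=get_image('wrist');cv2.imwrite('pics/r.png',im);np.save('r_st.npy',s,allow_pickle=True)
sd=get_image('side');sc=get_image('scene');cv2.imwrite('pics/rs.png',sc)
im[240:400,0:160]=cv2.resize(sd[190:310,250:370],(160,160));im[240:400,480:640]=cv2.resize(sc[140:260,380:500],(160,160))
cv2.imwrite('pics/r2.png',im)
for g in ([.680,-.0007,.041],[.665,.1285,.041]):
  try: screw(cv2.imread('pics/r.png'),s,g)
  except Exception as e: print(e)
"
```

```text
t46.5 pos [591.5 -72.9 238.8] yaw 7.43 xaxis [ 5.e-04 -3.e-04 -1.e+00] F [-0.9 -0.4 -0.7] M [ 0.05  0.04 -0.01] w0.430
head [ 0.6795 -0.0009  0.041 ] hull r px 13.705568998921915 slot c [ 0.68   -0.0012  0.041 ] ang 65.8 [1, 2]
OpenCV(4.12.0) /io/opencv/modules/imgproc/src/resize.cpp:4208: error: (-215:Assertion failed) !ssize.empty() in function 'resize'
```

View pics/r2.png

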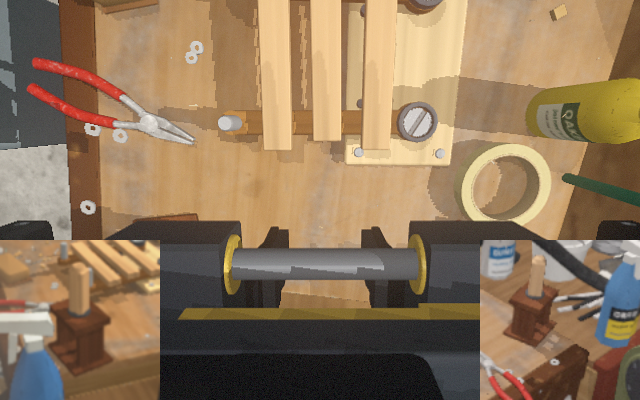

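```bash
python3 -c "
from h import *
s=np.load('r_st.npy',allow_pickle=True).item();im=cv2.imread('pics/r.png')
O=np.array([.6725,.0639]);y=np.radians(6.68);E=np.array([[np.cos(y),-np.sin(y)],[np.sin(y),np.cos(y)]])
f=lambda q:(plane('wrist',q,.048,s)[:,:2]-O)@E
for q in ([(263,150),(291,150),(258,2),(286,2)],[(313,140),(340,140),(305,2),(331,2)],[(362,153),(390,153),(367,2),(395,2)]):
  P=f(q);a=P[2:].mean(0)-P[:2].mean(0);print('end',P[:2].mean(0).round(4),'ang',np.degrees(np.arctan2(-a[0],a[1])).round(1),'centre',(P[:2].mean(0)+.1*a/np.linalg.norm(a)).round(4))
print('rk',f([(222,124)]), 'L ends in scene px', proj('scene',[np.r_[O+E@[x,.1],.048] for x in (-.045,-.097,-.149)]).round(0).tolist())
"
```

```text
end [-0.1472 -0.0959] ang 0.7 centre [-0.1484  0.0041]
end [-0.0953 -0.0849] ang 4.4 centre [-0.1029  0.0148]
end [-0.043  -0.0977] ang 1.0 centre [-0.0446  0.0022]
rk [[-0.20338559 -0.06995224]] L ends in scene px [[273.0, 211.0], [287.0, 219.0], [301.0, 227.0]]
```

```bash
python3 -c "
from h import *
pose();print(close_job())"
```

```text
t46.7 pos [590.5 -71.2 237.5] yaw 7.57 xaxis [-1.9e-03  2.0e-04 -1.0e+00] F [-0.  -0.3 -0.8] M [ 0.03 -0.    0.02] w0.429
the job is handed in; nothing more can be done
None
```

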